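# Rotate and restock two shelf lanes, then hang up the empty basket

## Task

Rotate the stock on the two shelf lanes: bring the older tins and the older cartons that stand at the back forward, the first right up to the front lip and a second close behind it, then stand the new tins from the bench behind the older tins in the tin lane and the new cartons behind the older cartons in the carton lane, all upright on the deck in single file. When the shelf is stocked, hang the empty basket by its handle on the stand, across both prongs, hanging free and still, and leave the other things on the bench where they are.

Things in the scene. Friction and masses are not known exactly. Their poses are not given: they have to be found in the camera images.
- basket: small empty blue plastic basket, 100 x 150 mm (its x, y) and 55 mm high, 0.3 kg; origin at the centre of its underside. A stiff round steel handle, 10 mm thick, rises from the middles of its two short sides and runs level along its y axis 160 mm above the underside (straight between y = -70 and +70 mm)
- basket_bar (a point): middle of the basket's level handle bar (on the bar's centre line; the bar runs along its y axis); axes as the basket's
- hook_stand: fixed dark steel stand, base 90 x 170 mm; two 16 mm square posts 256 mm high at its y = -45 and +45 mm; from each an 8 mm thick steel prong points to the stand's -x, roughly to the robot: centre line 250 mm high at the post (x = 0), down to 220 mm at x = -85 mm, up to a tip 250 mm high at x = -112 mm. A cross bar joins the posts. Origin at the base, under the prongs' roots
- hook_seat (a point): mid-way between the two prongs, at their lowest place and level with their upper sides (224 mm over the table); a hung handle bar has its centre line about 5 mm above this point and lies along its y axis across both prongs. Axes as the stand's; the upturned tips are 27 mm to its -x and their ends about 30 mm above it, the posts 85 mm to its +x
- lane_a_front (a point): tin lane (the one that holds tins at the start; both look alike, in either order): fixed shelf lane, wood deck 40 mm above the table, 232 x 62 mm inside, one item wide, four deep; steel side guides and front lip 20 mm above the deck, back stop 54 mm. Point: on the deck, mid-width, at the front lip's inner face (robot's side); x runs along the lane to the back stop, y across, z up
- lane_b_front (a point): carton lane (the one that holds cartons at the start; both look alike, in either order): fixed shelf lane, wood deck 40 mm above the table, 232 x 62 mm inside, one item wide, four deep; steel side guides and front lip 20 mm above the deck, back stop 54 mm. Point: on the deck, mid-width, at the front lip's inner face (robot's side); x runs along the lane to the back stop, y across, z up
- old_tin1_mid (a point): older stock, may be absent (1 or 2 older tins): round steel tin with a paper band, diameter 50 mm, 85 mm high, about 0.22 kg; point at its centre, half-way up (42.5 mm), z up; starts upright in the rear half of the tin lane
- old_tin2_mid (a point): older stock, may be absent (1 or 2 older tins): round steel tin with a paper band, diameter 50 mm, 85 mm high, about 0.22 kg; point at its centre, half-way up (42.5 mm), z up; starts upright in the rear half of the tin lane
- new_tin1_mid (a point): new stock, may be absent (1 or 2 new tins): round steel tin with a paper band, diameter 50 mm, 85 mm high, about 0.22 kg; point at its centre, half-way up (42.5 mm), z up; starts upright on the bench to the robot's right; looks just like the older ones
- new_tin2_mid (a point): new stock, may be absent (1 or 2 new tins): round steel tin with a paper band, diameter 50 mm, 85 mm high, about 0.22 kg; point at its centre, half-way up (42.5 mm), z up; starts upright on the bench to the robot's right; looks just like the older ones
- old_carton1_mid (a point): older stock, may be absent (1 or 2 older cartons): small plain cardboard carton, 46 x 46 mm (x, y) and 90 mm high, about 0.18 kg, stiff; point at its centre, half-way up (45 mm), z up; starts upright in the rear half of the carton lane
- old_carton2_mid (a point): older stock, may be absent (1 or 2 older cartons): small plain cardboard carton, 46 x 46 mm (x, y) and 90 mm high, about 0.18 kg, stiff; point at its centre, half-way up (45 mm), z up; starts upright in the rear half of the carton lane
- new_carton1_mid (a point): new stock, may be absent (1 or 2 new cartons): small plain cardboard carton, 46 x 46 mm (x, y) and 90 mm high, about 0.18 kg, stiff; point at its centre, half-way up (45 mm), z up; starts upright on the bench to the robot's right; looks just like the older ones
- new_carton2_mid (a point): new stock, may be absent (1 or 2 new cartons): small plain cardboard carton, 46 x 46 mm (x, y) and 90 mm high, about 0.18 kg, stiff; point at its centre, half-way up (45 mm), z up; starts upright on the bench to the robot's right; looks just like the older ones
- ruler: bystander: wooden folding ruler 120 x 16 x 12 mm lying among the new stock; origin at the centre of its underside
- tape_roll: bystander: roll of clear tape, 90 mm across, 30 mm high; origin at the centre of its underside
- stapler: bystander: stapler 100 x 32 x 36 mm behind the lanes; origin at the centre of its underside
- parts_tray: bystander: small open parts tray 90 x 70 x 30 mm behind the new stock; origin at the centre of its underside
- label_roll: bystander: small roll of labels, 44 mm across, 30 mm high, left of the lanes; origin at the centre of its underside
Mind the look-alikes: they are no part of the job. What is shaped like the part that bears old_carton1_mid but purple is not meant.

How it is judged:
By the outcome, as a careful person would: the job done as asked, in the order asked, and still so for the second after the job is handed in, with the robot touching nothing.
Of old_tin1, old_tin2 only 1 to 2 are there at a start; the rules pass over those that are not, and their reading is None.
Of old_carton1, old_carton2 only 1 to 2 are there at a start; the rules pass over those that are not, and their reading is None.
Of new_tin1, new_tin2, new_carton1, new_carton2 only 3 to 4 are there at a start; the rules pass over those that are not, and their reading is None.
At some moment in a run one of basket may be knocked a few centimetres aside while the robot is not near it.
It also fails if it takes over 200 s, if anything falls off the work surface, if the arm or the gripper's body presses on something with over 40 N, if the wrist force passes 120 N, or if a joint passes its speed limit or range.

## Robot

A 7-joint arm with a two-finger parallel gripper is mounted at the origin on the work surface. World frame = base frame: x ahead of the robot, y to its left, z up, the work surface at z = 0. Lengths are in m, angles in rad, forces in N, time in s.
With the tool pointing down it reaches from about 0.35 to 0.9 m from the base axis. Payload 8.1 kg.
Tool frame: the origin (TCP) lies midway between the tips of the shut fingers; the grasp point (between the pads) lies 19 mm behind it (arm.pinch_z is the distance from the TCP to the grasp point, in m); z points along the fingers, y is the direction in which the jaws open and shut (so a half turn about z gives the same grasp; the last joint's range is limited). The gripper opens to 92 mm and grips with 3 to 60 N. Pads are 19 mm wide; open, the fingers measure 130 mm over their backs; the gripper's body (75 mm by 190 mm) begins 47 mm behind the grasp point.
Start: joints at [1.188, 0.434, 0.025, 1.573, -0.012, 1.134, -0.075], TCP at [0.173, -0.601, 0.227] pointing down, gripper open.
Joint ranges: [-2.62, 2.62], [-0.44, 2.09], [-1.27, 1.32], [0.08, 2.57], [-1.32, 4.46], [0.12, 2], [-2.74, 2.74]. Speed limits (rad/s): [2.22, 2.22, 3.01, 3.01, 3.14, 3.14, 3.14].

## Interface

Orientations are given as a rotation vector (axis times angle).
In Python, from cell import arm, eyes gives the robot as it stands.
- The arm moves only by the tool apply_moves, never from a script. Its argument "targets" is one flat list of numbers, 5 for each row, row after row: the closure, from 0 (fully open) to 1 (shut), then the shift along the tool's x, y, z each as a share of 40 cm, from -1 to 1, then the turn about the tool's z as a share of pi/2 rad, from -1 to 1. A call has 1 to 20 rows; each row shifts and turns the commanded pose from where the row before left it, along the tool's axes as they then stand; what a row does not reach is not made up. A row lasts 1/8 s, in which the tool goes at most 62.5 mm and 10.7 degrees, less where a joint would pass 70% of its speed; a pose out of reach is approached as far as the arm can. A call with a number of a shift or a turn outside -1 to 1 is refused whole. A call with a gripper value outside its range is refused whole. The fingers move at their own pace and stop on an object; "grip_force" is the grip in N (left out, the last holds). Time passes only in rows, so rows that do not move let the fingers close. It gives the time, the measured TCP pose, the force and the opening at its end, in the units of the state.
- arm.observe(): the state, without advancing time (a new reading comes with each control period).
- eyes.get_image(name): name is "scene" or "top" or "wrist"; returns the picture (400x640x3 uint8, red, green, blue); there is no depth.
- eyes.camera_params(name): a dict with "camera_matrix" (3x3 intrinsics, pixels), "xyz" and "attitude" of the camera in the world; the wrist camera has in their place "hand_eye" (4x4, takes a point from camera to tool coordinates, whose origin is the TCP and whose axes are the flange's). Camera axes: x right, y down, z forward; pixel columns grow to the right and rows downward; lengths in m; the calibration is good to about 2 mm. The wrist camera is an equidistant fisheye: a pixel r from the principal point sees the ray r / f radians off the axis. A picture is of the moment at which its call begins: read the wrist's pose just before it. camera_params takes no time and is no camera call.
- arm.sign_off(): hands the job in, once; it reports no verdict.
The state is a dict: "clock": time; "joints": joint angles; "dq": joint speeds; "joint_efforts": joint torques, N m; "position": TCP position; "ee_rot": TCP orientation; "force": force on the tool from outside, world axes, zero at the start; "ft_torque": the same for the moment, N m; "width": opening from 0.0 (shut) to 1.0 (fully open).
Only numpy, scipy, OpenCV 4.12 (cv2) and the standard library are available. Lean on these libraries where they do the work, as an engineer would, in place of code of your own. Each camera call takes 0.05 s, during which the arm holds its last target.

## Working session

There is one attempt and no reset: what is moved stays moved. The work goes in short steps, Python scripts to look and compute and a tool call to move; the robot and the scene stay as the last step left them, time stands still between calls to the robot, and variables do not carry over. Pictures are saved under pics/ and viewed, and the job is handed in when it is done.

Besides the shell and the picture viewer there is one more tool, called as name(argument=value, ...) on one line, values as JSON. apply_moves: Moves the arm, as the interface text tells. Its arguments: {"type":"object","properties":{"targets":{"type":"array"},"grip_force":{"type":"number"}},"required":["targets"]}

```bash
ls; mkdir -p pics; python3 - <<'E'
from cell import arm, eyes
import cv2
s=arm.observe(); print(s['clock'],s['position'],s['ee_rot'],s['width'],arm.pinch_z)
for n in ['scene','top','wrist']:
    im=eyes.get_image(n); cv2.imwrite(f'pics/{n}0.png',im[:,:,::-1])
    print(n,eyes.camera_params(n))
E
```

```text
pics
0.0 [ 0.172375   -0.60022418  0.22593825] [-3.10940768e+00 -4.37722534e-01  6.05355056e-04] 0.9980710621213791 0.0188
scene {'camera_matrix': array([[386.78839131,   0.        , 320.88286638],
       [  0.        , 386.78839131, 198.74535395],
       [  0.        ,   0.        ,   1.        ]]), 'xyz': array([ 1.20368087, -0.76354027,  0.87926816]), 'attitude': array([-2.07784981, -0.76085848,  0.42878263])}
top {'camera_matrix': array([[467.27151765,   0.        , 310.13696518],
       [  0.        , 467.27151765, 192.46428755],
       [  0.        ,   0.        ,   1.        ]]), 'xyz': array([0.31330309, 0.00400379, 1.32503228]), 'attitude': array([-2.11310193,  2.10806042, -0.19545798])}
wrist {'camera_matrix': array([[309.70691629,   0.        , 315.13417845],
       [  0.        , 309.70691629, 201.38813244],
       [  0.        ,   0.        ,   1.        ]]), 'hand_eye': array([[-7.28349001e-04, -9.68631595e-01, -2.48500108e-01,
         6.66130945e-02],
       [ 9.99999398e-01, -9.09421373e-04,  6.13865779e-04,
         1.71438154e-04],
       [-8.20601098e-04, -2.48499511e-01,  9.68631674e-01,
        -1.59100726e-01],
       [ 0.00000000e+00,  0.00000000e+00,  0.00000000e+00,
         1.00000000e+00]])}
```

View pics/scene0.png

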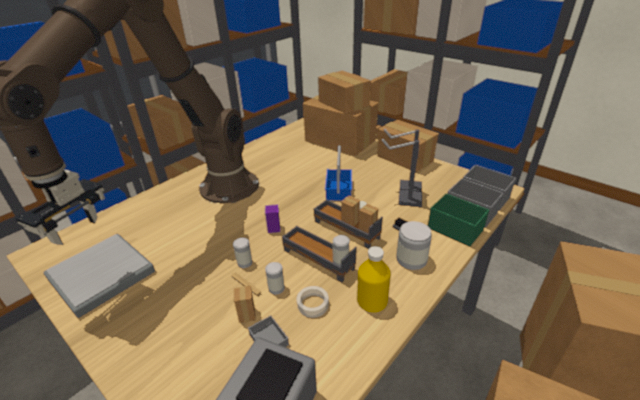

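View pics/top0.png

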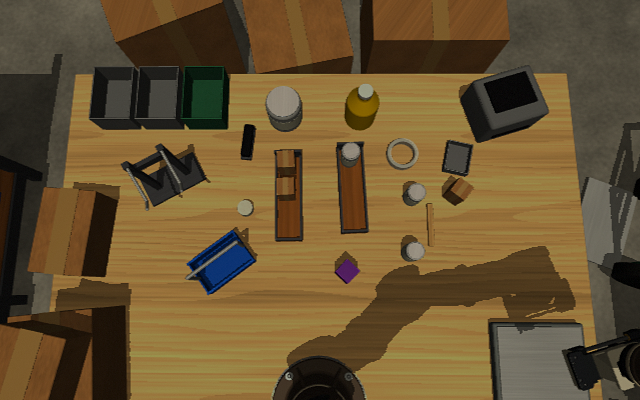

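View pics/wrist0.png

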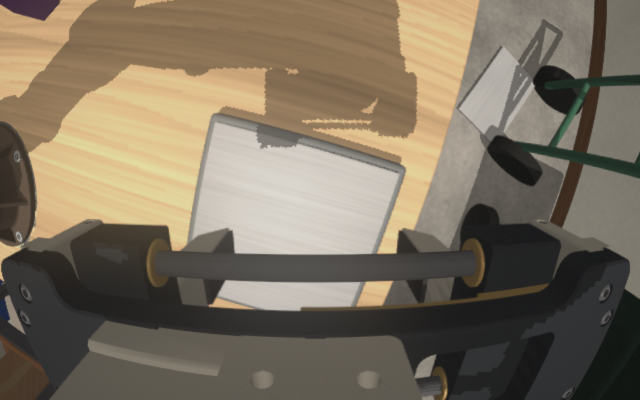

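The top view shows one old tin at (350,152), two old cartons at (285,157) and (285,187), new tins at (415,193) and (414,251), one new carton at (459,190), and the purple decoy at (347,271). The basket is at (222,262) and the stand around (165,175). I'll zoom in next.

```bash
python3 - <<'E'
import cv2
im=cv2.imread('pics/top0.png')
cv2.imwrite('pics/z1.png',cv2.resize(im[125:305,110:310],None,fx=4,fy=3.3*4/3.3*0.8,interpolation=cv2.INTER_CUBIC))
cv2.imwrite('pics/z2.png',cv2.resize(im[130:290,265:480],None,fx=3.6,fy=3.6,interpolation=cv2.INTER_CUBIC))
E
```

```text
(no output)
```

View pics/z1.png

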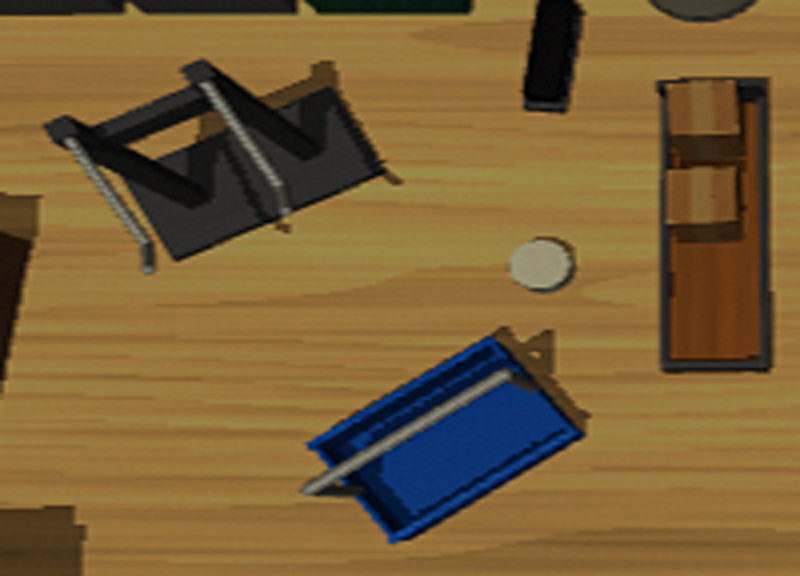

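View pics/z2.png

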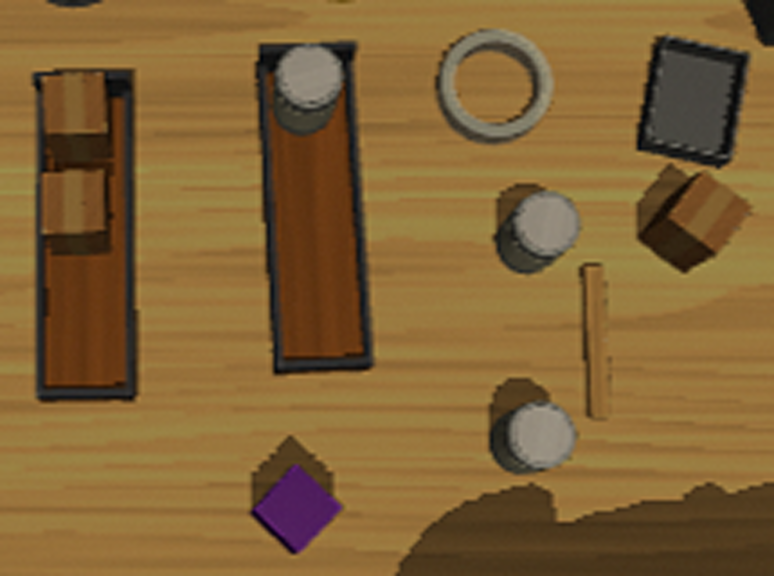

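```bash
cat > h.py <<'E'
import numpy as np, cv2
from scipy.spatial.transform import Rotation as Ro
from cell import arm, eyes
def cast(cam,uv,z):
    p=eyes.camera_params(cam); K=p['camera_matrix']; R=Ro.from_rotvec(p['attitude']).as_matrix()
    uv=np.atleast_2d(uv).astype(float)
    d=np.c_[(uv-K[:2,2])/K[0,0],np.ones(len(uv))]@R.T
    return p['xyz']+d*((z-p['xyz'][2])/d[:,2])[:,None]
def proj(cam,X):
    p=eyes.camera_params(cam); K=p['camera_matrix']; R=Ro.from_rotvec(p['attitude']).as_matrix()
    c=(np.atleast_2d(X)-p['xyz'])@R; return c[:,:2]/c[:,2:]*K[0,0]+K[:2,2]
def wray(uv,pos,rot):
    p=eyes.camera_params('wrist'); K=p['camera_matrix'];H=p['hand_eye']
    d=(np.atleast_2d(uv).astype(float)-K[:2,2])/K[0,0]; r=np.linalg.norm(d,axis=1)[:,None]
    v=np.c_[d/np.maximum(r,1e-9)*np.sin(r),np.cos(r)]
    R=Ro.from_rotvec(rot).as_matrix()
    return pos+R@H[:3,3],(v@H[:3,:3].T)@R.T
def wcast(uv,pos,rot,z):
    o,d=wray(uv,pos,rot); return o+d*((z-o[2])/d[:,2])[:,None]
def wproj(X,pos,rot):
    p=eyes.camera_params('wrist'); K=p['camera_matrix'];H=p['hand_eye'];R=Ro.from_rotvec(rot).as_matrix()
    t=(np.atleast_2d(X)-pos)@R; c=(t-H[:3,3])@H[:3,:3]
    rho=np.hypot(c[:,0],c[:,1]); th=np.arctan2(rho,c[:,2])
    return K[:2,2]+K[0,0]*(th/rho)[:,None]*c[:,:2]
def yaw(rot=None):
    R=Ro.from_rotvec(arm.observe()['ee_rot'] if rot is None else rot).as_matrix(); return np.degrees(np.arctan2(R[1,0],R[0,0]))
def st():
    s=arm.observe(); R=Ro.from_rotvec(s['ee_rot']).as_matrix()
    print('t',round(s['clock'],2),'pos',s['position'].round(4),'yaw',round(yaw(),2),'zax',R[:,2].round(3),'F',s['force'].round(1),'w',round(s['width'],3)); return s
def go(target,yw=None):
    "world target -> tool shares (total) for a shift with the present axes, turn shares afterwards"
    s=st(); R=Ro.from_rotvec(s['ee_rot']).as_matrix()
    d=R.T@(np.array(target)-s['position']); print('shares total',(d/0.4).round(4),'dist',np.linalg.norm(d).round(3))
    if yw is not None: print('turn share',round((yaw()-yw)/90,4))
    return d
E
python3 - <<'E'
from h import *
def z2(p): p=np.atleast_2d(p).astype(float); return (p+.5)/3.6-.5+[265,130]
def P(n,p,z): print(n,cast('top',z2(p),z).round(4).tolist())
P('tinlane front outer',[(275,373),(373,368)],.06)
P('tinlane inner lip',[(282,358),(363,353)],.06)
P('tinlane back stop',[(260,45),(356,43)],.094)
P('oldtin',[(310,76)],.125)
P('newtins',[(547,223),(542,435)],.085)
P('newcarton',[(708,172),(752,210),(711,258),(665,215)],.09)
P('carlane front outer',[(37,399),(135,399)],.06)
P('carlane inner lip',[(45,386),(127,384)],.06)
P('carlane back',[(35,72),(133,70)],.094)
P('c1',[(43,72),(105,72),(105,132),(43,132)],.13)
P('c2',[(41,172),(105,172),(105,235),(41,235)],.13)
P('purple',[(300,463),(342,508),(295,552),(253,508)],.09)
def z1(p): p=np.atleast_2d(p).astype(float); return (p+.5)/[4,3.2]-.5+[110,125]
def Q(n,p,z): print(n,cast('top',z1(p),z).round(4).tolist())
Q('posts',[(62,128),(200,70)],.256)
Q('prong tips',[(148,268),(283,226)],.25)
Q('basket rim',[(312,442),(495,338),(582,433),(400,540)],.055)
Q('bar ends',[(308,490),(515,375)],.165)
st()
E
```

```text
tinlane front outer [[0.4553, -0.0618, 0.06], [0.4592, -0.1356, 0.06]]
tinlane inner lip [[0.4667, -0.0672, 0.06], [0.4706, -0.1283, 0.06]]
tinlane back stop [[0.7022, -0.0509, 0.094], [0.7037, -0.124, 0.094]]
oldtin [[0.6684, -0.0863, 0.125]]
newtins [[0.5657, -0.2654, 0.085], [0.4075, -0.2552, 0.085]]
newcarton [[0.6039, -0.3863, 0.09], [0.5748, -0.4173, 0.09], [0.5383, -0.3846, 0.09], [0.5709, -0.3524, 0.09]]
carlane front outer [[0.4353, 0.1173, 0.06], [0.4355, 0.0436, 0.06]]
carlane inner lip [[0.4451, 0.1115, 0.06], [0.4468, 0.0497, 0.06]]
carlane back [[0.6808, 0.1204, 0.094], [0.6824, 0.0458, 0.094]]
c1 [[0.6701, 0.1111, 0.13], [0.6701, 0.0653, 0.13], [0.6244, 0.0648, 0.13], [0.6243, 0.1103, 0.13]]
c2 [[0.5942, 0.1112, 0.13], [0.5942, 0.0644, 0.13], [0.5474, 0.0639, 0.13], [0.5473, 0.1104, 0.13]]
purple [[0.3863, -0.0778, 0.09], [0.3541, -0.1078, 0.09], [0.3228, -0.0734, 0.09], [0.3539, -0.0434, 0.09]]
posts [[0.5955, 0.4594, 0.256], [0.6403, 0.3801, 0.256]]
prong tips [[0.4913, 0.4026, 0.25], [0.5227, 0.325, 0.25]]
basket rim [[0.375, 0.3527, 0.055], [0.4634, 0.232, 0.055], [0.3831, 0.1703, 0.055], [0.2944, 0.2893, 0.055]]
bar ends [[0.3332, 0.3229, 0.165], [0.4215, 0.1988, 0.165]]
t 0.15 pos [ 0.1725 -0.6004  0.2262] yaw 16.03 zax [-0.     0.001 -1.   ] F [-0.2  0.3 -0.6] w 1.0
```

apply_moves(targets=[0,0,0,0,0.085,0,0,0,0,0.085,0,0.0634,-0.1069,0,0,0,0.0634,-0.1069,0,0,0,0.0634,-0.1069,0,0,0,0.0634,-0.1069,0,0,0,0.0634,-0.1069,0,0,0,0.0634,-0.1069,0,0,0,0.0634,-0.1069,0,0,0,0.0634,-0.1069,0,0,0,0.0634,-0.1069,0,0,0,0.0634,-0.1069,0,0,0,0.0634,-0.1069,0,0,0,0.0634,-0.1069,0,0,0,0.0634,-0.1069,0,0,0,0.0634,-0.1069,0,0,0,0.0634,-0.1069,0,0,0,0.0634,-0.1069,0,0], grip_force=15)

```text
clock: 2.4
position: [0.5702, 0.0898, 0.2265]
ee_rot: [3.141, 0.019, -0.0]
force: [0.8, 0.4, 0.5]
width: 0.998
```

```bash
python3 - <<'E'
from h import *
d=go([.571,.0877,.083],.6)
cv2.imwrite('pics/w1.png',eyes.get_image('wrist')[:,:,::-1])
E
```

```text
t 2.4 pos [0.5702 0.0898 0.2265] yaw 0.71 zax [-0. -0. -1.] F [0.8 0.4 0.5] w 0.998
shares total [0.0021 0.0051 0.3588] dist 0.144
turn share 0.0012
```

View pics/w1.png

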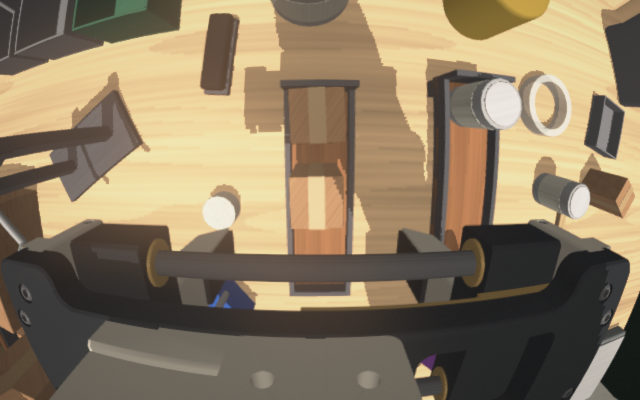

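```bash
python3 - <<'E'
from h import *
s=st(); p,r=s['position'],s['ee_rot']
im=cv2.imread('pics/w1.png'); cv2.imwrite('pics/w1z.png',cv2.resize(im[60:310,260:530],None,fx=2.9,fy=2.4,interpolation=cv2.INTER_CUBIC))
print(wproj([[.594,.111,.13],[.594,.0642,.13],[.5475,.111,.13],[.5475,.064,.13],[.67,.111,.13],[.67,.065,.13],[.4425,.0806,.06],[.6684,-.0863,.125],[.7,-.0875,.094]],p,r).round(1).tolist())
E
```

```text
t 2.45 pos [0.5721 0.0974 0.2265] yaw 1.07 zax [ 0.001  0.005 -1.   ] F [2.1 5.4 2.1] w 1.005
[[299.6, 177.3], [355.3, 178.4], [299.3, 229.8], [352.8, 230.6], [300.8, 86.1], [357.1, 87.6], [327.5, 292.1], [509.9, 107.0], [495.1, 78.4]]
```

View pics/w1z.png

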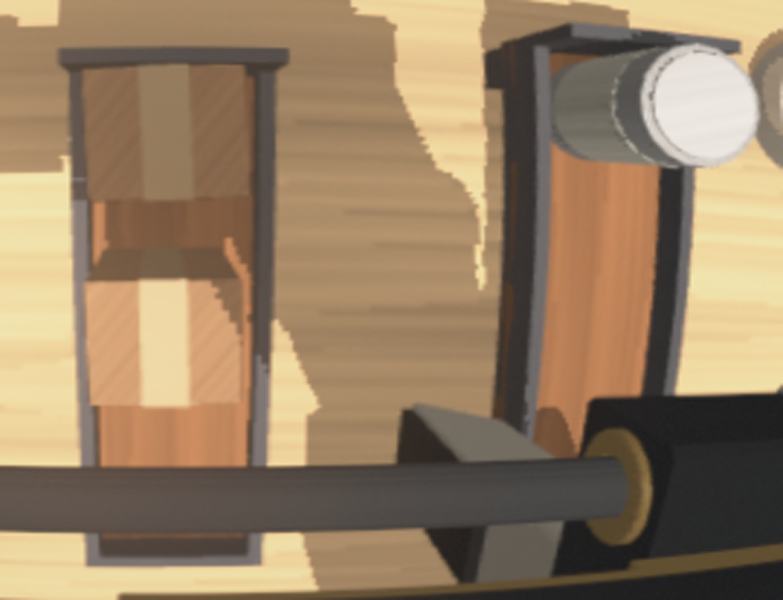

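apply_moves(targets=[0,0,0,0.08,0,0,0,0,0,0,0,0,0,0,0])

```text
clock: 2.82
position: [0.5698, 0.0881, 0.1954]
ee_rot: [3.141, 0.019, 0.0]
force: [0.6, 0.3, 1.3]
width: 1.001
```

```bash
python3 - <<'E'
from h import *
d=go([.571,.0877,.083],.6)
E
```

```text
t 2.83 pos [0.5698 0.0881 0.1954] yaw 0.69 zax [ 0. -0. -1.] F [0.6 0.3 1.3] w 1.001
shares total [0.003  0.0011 0.2811] dist 0.112
turn share 0.001
```

apply_moves(targets=[0,0.003,0.001,0.09,0,0,0,0,0.09,0,0,0,0,0.07,0,0,0,0,0.03,0,0,0,0,0,0,1,0,0,0,0,1,0,0,0,0,1,0,0,0,0,1,0,0,0,0,1,0,0,0,0], grip_force=15)

```text
clock: 4.08
position: [0.5708, 0.0882, 0.0828]
ee_rot: [-3.141, -0.02, -0.0]
force: [-0.4, 2.1, 0.5]
width: 0.505
```

```bash
python3 - <<'E'
from h import *
d=go([.470,.0812,.087],.6)
E
```

```text
t 4.08 pos [0.5708 0.0882 0.0828] yaw 0.73 zax [ 0.  0. -1.] F [-0.4  2.1  0.5] w 0.505
shares total [-0.2523  0.0143 -0.0106] dist 0.101
turn share 0.0014
```

apply_moves(targets=[1,0,0,-0.012,0,1,-0.05,0.004,0,0,1,-0.07,0.005,0,0,1,-0.07,0.006,0,0,1,-0.045,0.002,0,0,1,0,0,0,0,1,0,0,0.01,0,1,-0.01,0,0,0,1,0,0,0,0])

```text
clock: 5.2
position: [0.4728, 0.0801, 0.0833]
ee_rot: [3.141, 0.02, -0.001]
force: [-0.6, 0.5, -1.3]
width: 0.503
```

```bash
python3 - <<'E'
from h import *
d=go([.466,.0812,.083],.6)
E
```

```text
t 5.2 pos [0.4728 0.0801 0.0833] yaw 0.73 zax [-0.001 -0.    -1.   ] F [-0.6  0.5 -1.3] w 0.503
shares total [-0.017  -0.0029  0.0008] dist 0.007
turn share 0.0014
```

apply_moves(targets=[1,-0.006,0,0,0,1,-0.006,0,0,0,1,0,0,0,0])

```text
clock: 5.58
position: [0.4679, 0.08, 0.0835]
ee_rot: [3.141, 0.02, -0.0]
force: [0.4, -0.4, -1.1]
width: 0.503
```

apply_moves(targets=[1,-0.005,0,0,0,1,0,0,0,0])

```text
clock: 5.82
position: [0.466, 0.08, 0.0835]
ee_rot: [3.141, 0.02, -0.0]
force: [0.1, 0.3, -1.6]
width: 0.5
```

```bash
python3 - <<'E'
from h import *
st()
E
```

```text
t 5.83 pos [0.466  0.08   0.0835] yaw 0.73 zax [-0. -0. -1.] F [ 0.1  0.3 -1.6] w 0.5
```

apply_moves(targets=[1,-0.004,0,0,0,1,0,0,0,0])

```text
clock: 6.08
position: [0.4649, 0.08, 0.0837]
ee_rot: [-3.141, -0.02, -0.001]
force: [1.0, 0.3, -1.5]
width: 0.5
```

apply_moves(targets=[1,-0.004,0,0,0,1,0,0,0,0])

```text
clock: 6.32
position: [0.464, 0.08, 0.0839]
ee_rot: [-3.141, -0.02, -0.003]
force: [5.1, -1.4, -1.0]
width: 0.499
```

apply_moves(targets=[1,0.002,0,0,0,0.3,0,0,0,0,0,0,0,0,0,0,0,0,0,0,0,0,0,-0.1,0,0,0,0,-0.06,0,0,0.1,0,0,0,0,0.13,0,0,0,0,0.13,0,0,0,0,0.09,-0.017,0,0,0,0,0,0,0,0,0,0,0,0])

```text
clock: 7.82
position: [0.6426, 0.0891, 0.147]
ee_rot: [3.141, 0.021, -0.003]
force: [0.2, -0.2, 1.4]
width: 1.002
```

```bash
python3 - <<'E'
from h import *
d=go([.647,.0877,.083],.6)
cv2.imwrite('pics/t1.png',cv2.resize(eyes.get_image('top')[130:290,265:480,::-1],None,fx=3.6,fy=3.6,interpolation=cv2.INTER_CUBIC))
E
```

```text
t 7.83 pos [0.6426 0.0891 0.147 ] yaw 0.75 zax [-0.002 -0.    -1.   ] F [ 0.2 -0.2  1.4] w 1.002
shares total [0.0113 0.0037 0.1599] dist 0.064
turn share 0.0016
```

View pics/t1.png

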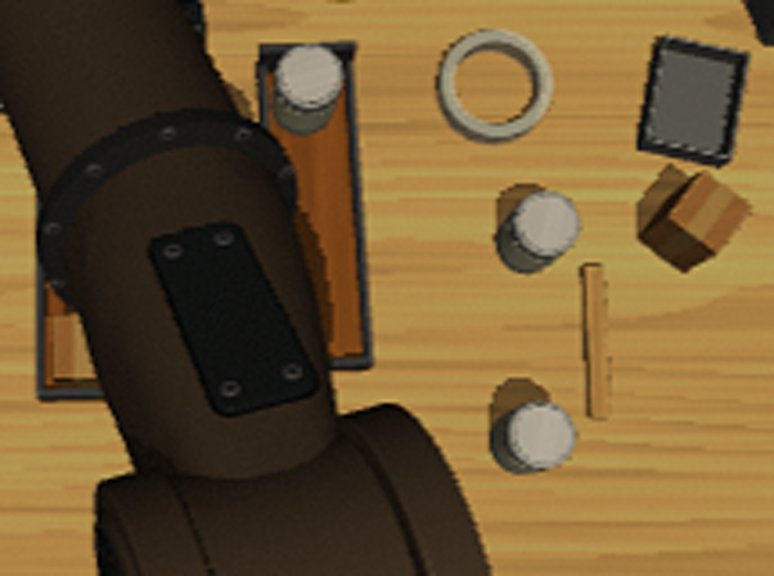

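The front carton is at the lip, with its top at (47..100, 316..380) in the zoom. Next I'll fetch the rear carton.

apply_moves(targets=[0,0.011,0.004,0.08,0,0,0,0,0.06,0,0,0,0,0.02,0,0,0,0,0,0,1,0,0,0,0,1,0,0,0,0,1,0,0,0,0,1,0,0,0,0,1,0,0,0,0,1,0,0,-0.012,0,1,-0.06,0.005,0,0,1,-0.1,0.005,0,0,1,-0.1,0.004,0,0,1,-0.04,0.003,0,0,1,0,0,0,0,1,0,0,0,0])

```text
clock: 9.88
position: [0.5294, 0.0793, 0.0886]
ee_rot: [-3.141, -0.02, -0.002]
force: [0.4, 0.2, -2.1]
width: 0.502
```

```bash
python3 - <<'E'
from h import *
d=go([.513,.0808,.083],.6)
E
```

```text
t 9.88 pos [0.5294 0.0793 0.0886] yaw 0.71 zax [ 0.001  0.    -1.   ] F [ 0.4  0.2 -2.1] w 0.502
shares total [-0.0409 -0.0042  0.0141] dist 0.017
turn share 0.0013
```

apply_moves(targets=[1,-0.02,-0.002,0,0,1,-0.018,-0.001,0,0,1,0,0,0.012,0,1,0,0,0,0])

```text
clock: 10.38
position: [0.5133, 0.0803, 0.0835]
ee_rot: [-3.141, -0.02, -0.001]
force: [2.5, 0.9, -1.6]
width: 0.504
```

apply_moves(targets=[1,-0.003,0,0,0,1,0,0,0,0])

```text
clock: 10.62
position: [0.5131, 0.0803, 0.0838]
ee_rot: [-3.141, -0.02, -0.004]
force: [5.7, -0.6, -2.2]
width: 0.504
```

apply_moves(targets=[1,-0.003,0,0,0,1,0,0,0,0])

```text
clock: 10.88
position: [0.5128, 0.0803, 0.0842]
ee_rot: [-3.141, -0.02, -0.006]
force: [7.3, -0.6, -1.0]
width: 0.5
```

apply_moves(targets=[1,0.004,0,0,0,0.3,0,0,0,0,0,0,0,0,0,0,0,0,0,0,0,0,0,-0.1,0,0,0,0,-0.06,0,0,0.09,0.1,0,0,0,0.1,0.11,0,0,0,0.1,0.11,0,0,0,0.1,0.1,0,-0.023,0,0,0,0,0,0,0,0,0,0])

```text
clock: 12.38
position: [0.6696, -0.0851, 0.1469]
ee_rot: [-3.14, -0.077, 0.002]
force: [0.1, 0.6, 0.8]
width: 0.997
```

```bash
python3 - <<'E'
from h import *
d=go([.668,-.0865,.083],2.8)
cv2.imwrite('pics/t2.png',cv2.resize(eyes.get_image('top')[130:290,265:480,::-1],None,fx=3.6,fy=3.6,interpolation=cv2.INTER_CUBIC))
cv2.imwrite('pics/w2.png',eyes.get_image('wrist')[:,:,::-1])
E
```

```text
t 12.38 pos [ 0.6696 -0.0851  0.1469] yaw 2.79 zax [-0.001  0.001 -1.   ] F [0.1 0.6 0.8] w 0.997
shares total [-0.004   0.0033  0.1598] dist 0.064
turn share -0.0001
```

View pics/t2.png

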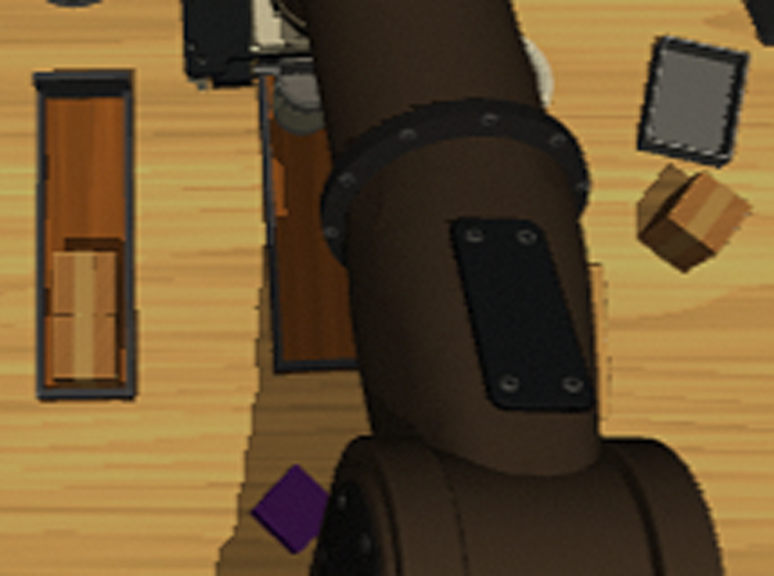

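View pics/w2.png

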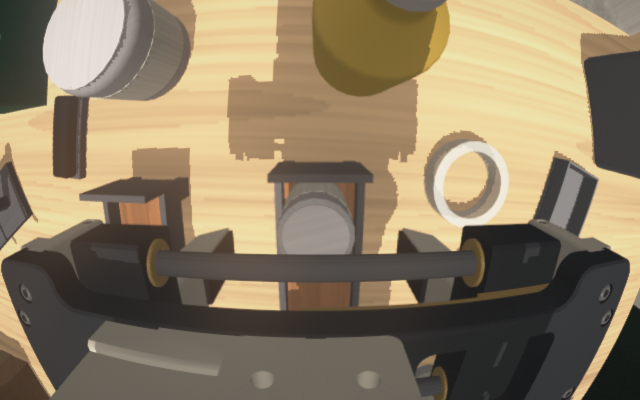

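apply_moves(targets=[0,-0.004,0.003,0.08,0,0,0,0,0.06,0,0,0,0,0.02,0,0,0,0,0,0,1,0,0,0,0,1,0,0,0,0,1,0,0,0,0,1,0,0,0,0,1,0,0,0,0,1,0,0,-0.012,0,1,-0.05,0.002,0,0,1,-0.1,0.002,0,0,1,-0.11,0,0,0,1,-0.1,0,0,0,1,-0.05,0,0,0,1,0,0,0,0,1,0,0,0.011,0,1,0,0,0,0])

```text
clock: 14.72
position: [0.506, -0.0965, 0.0836]
ee_rot: [-3.14, -0.077, -0.001]
force: [-0.6, -0.4, -2.4]
width: 0.536
```

```bash
python3 - <<'E'
from h import *
d=go([.4905,-.0968,.083],2.8)
E
```

```text
t 14.72 pos [ 0.506  -0.0965  0.0836] yaw 2.81 zax [ 0.  0. -1.] F [-0.6 -0.4 -2.4] w 0.536
shares total [-0.0386 -0.0011  0.0016] dist 0.015
turn share 0.0001
```

apply_moves(targets=[1,-0.015,0,0,0,1,-0.013,0,0,0,1,0,0,0,0,1,0,0,0,0])

```text
clock: 15.22
position: [0.4939, -0.0973, 0.084]
ee_rot: [3.141, 0.077, 0.001]
force: [0.0, 0.2, -1.5]
width: 0.536
```

apply_moves(targets=[1,-0.005,0,0,0,1,0,0,0,0])

```text
clock: 15.48
position: [0.4916, -0.0974, 0.0839]
ee_rot: [3.141, 0.077, -0.0]
force: [0.9, 0.2, -2.2]
width: 0.54
```

apply_moves(targets=[1,-0.004,0,0,0,1,0,0,0,0])

```text
clock: 15.72
position: [0.4903, -0.0974, 0.084]
ee_rot: [3.141, 0.077, 0.0]
force: [-0.2, 0.0, -0.9]
width: 0.539
```

apply_moves(targets=[1,-0.003,0,0,0,1,0,0,0,0])

```text
clock: 15.98
position: [0.4898, -0.0974, 0.0842]
ee_rot: [-3.141, -0.077, -0.003]
force: [3.6, -0.5, -1.5]
width: 0.538
```

apply_moves(targets=[1,0.002,0,0,0,0.3,0,0,0,0,0,0,0,0,0,0,0,0,0,0,0,0,0,-0.1,0,0,0,0,-0.06,0,0,-0.05,0.09,0,0,0,-0.065,0.11,0,0,0,-0.065,0.11,0,0,0,-0.045,0.0745,0,0,0,0,0,0.1,0,0,0,0,0,0,0,0,0,0,0])

```text
clock: 17.6
position: [0.4079, -0.255, 0.1087]
ee_rot: [-3.14, -0.078, -0.0]
force: [0.5, 0.5, 1.1]
width: 1.0
```

```bash
python3 - <<'E'
from h import *
d=go([.4075,-.2552,.043],2.8)
cv2.imwrite('pics/w3.png',eyes.get_image('wrist')[:,:,::-1])
E
```

```text
t 17.6 pos [ 0.4079 -0.255   0.1087] yaw 2.85 zax [ 0.  0. -1.] F [0.5 0.5 1.1] w 1.0
shares total [-0.0011  0.0005  0.1642] dist 0.066
turn share 0.0006
```

View pics/w3.png

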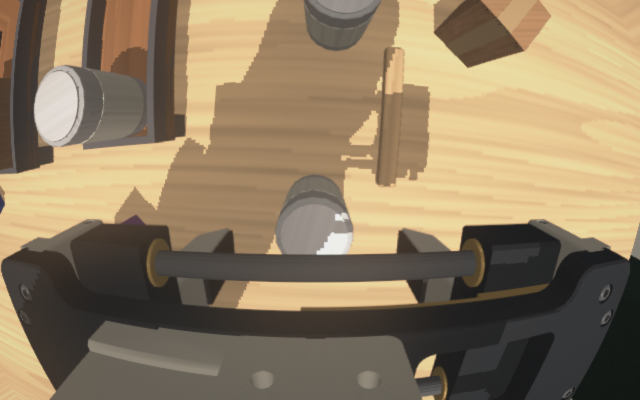

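apply_moves(targets=[0,0,0,0.09,0,0,0,0,0.055,0,0,0,0,0.02,0,0,0,0,0,0,1,0,0,0,0,1,0,0,0,0,1,0,0,0,0,1,0,0,0,0,1,0,0,0,0,1,0,0,-0.1,0,1,0,0,-0.13,0,1,0.1,-0.03,-0.04,0,1,0.1,-0.07,0,0,1,0.1,-0.09,0,0,1,0.055,-0.1,0,0,1,0,-0.09,0,0,1,0,0,0,0,1,0,0,0,0])

```text
clock: 19.9
position: [0.5415, -0.0973, 0.1496]
ee_rot: [3.14, 0.076, -0.001]
force: [0.0, -0.8, -1.4]
width: 0.54
```

```bash
python3 - <<'E'
from h import *
d=go([.544,-.0948,.0835],2.8)
cv2.imwrite('pics/w4.png',eyes.get_image('wrist')[:,:,::-1])
E
```

```text
t 19.9 pos [ 0.5415 -0.0973  0.1496] yaw 2.79 zax [-0.001 -0.001 -1.   ] F [ 0.  -0.8 -1.4] w 0.54
shares total [ 0.0067 -0.0061  0.1653] dist 0.066
turn share -0.0001
```

View pics/w4.png

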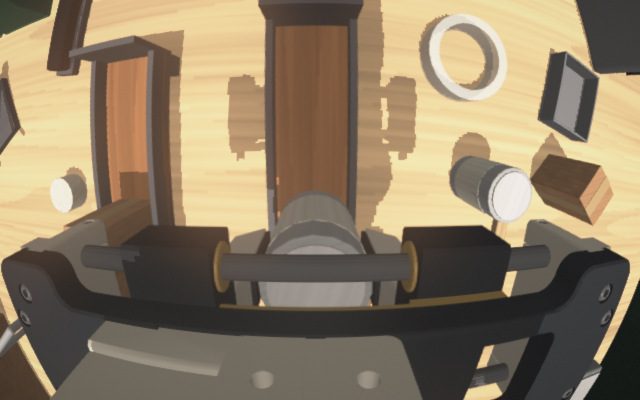

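apply_moves(targets=[1,0.007,-0.006,0.08,0,1,0,0,0.06,0,1,0,0,0.024,0,1,0,0,0,0,0.35,0,0,0,0,0,0,0,0,0,0,0,0,0,0,0,0,0,-0.1,0,0,0,0,-0.08,0,0,0,0.09,0,0,0,0.0134,0.12,0,0,0,0.01,0.12,0,0,0,0.01,0.0985,0,0,0,0,0,0.1,0,0,0,0,0,0,0,0,0,0,0])

```text
clock: 21.95
position: [0.5668, -0.264, 0.1174]
ee_rot: [-3.14, -0.078, -0.001]
force: [1.2, 0.5, -0.6]
width: 1.0
```

```bash
python3 - <<'E'
from h import *
d=go([.5657,-.2654,.043],2.8)
cv2.imwrite('pics/w5.png',eyes.get_image('wrist')[:,:,::-1])
cv2.imwrite('pics/t5.png',cv2.resize(eyes.get_image('top')[130:290,265:480,::-1],None,fx=3.6,fy=3.6,interpolation=cv2.INTER_CUBIC))
E
```

```text
t 21.95 pos [ 0.5668 -0.264   0.1174] yaw 2.86 zax [ 0.001  0.    -1.   ] F [ 1.2  0.5 -0.6] w 1.0
shares total [-0.003   0.0035  0.1861] dist 0.074
turn share 0.0007
```

View pics/w5.png

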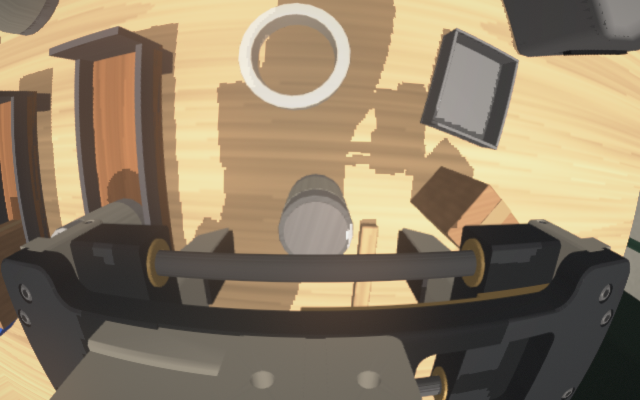

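View pics/t5.png

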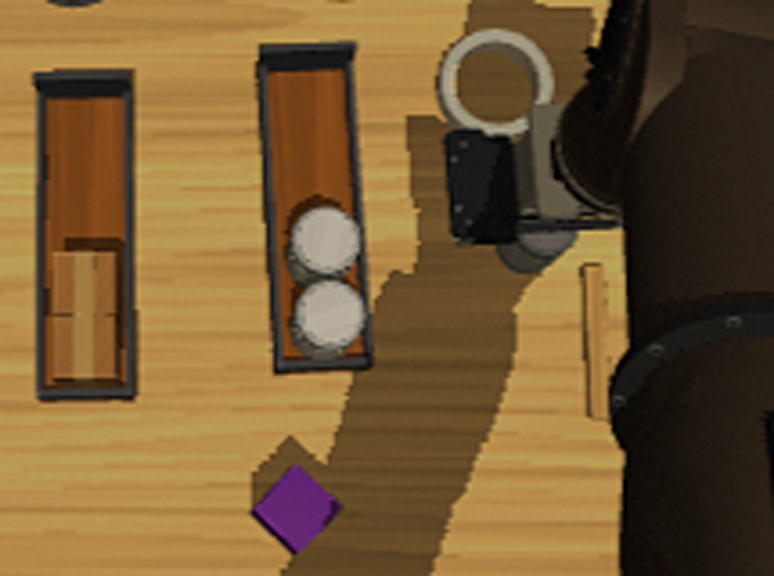

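apply_moves(targets=[0,-0.003,0.0035,0.09,0,0,0,0,0.07,0,0,0,0,0.025,0,0,0,0,0,0,1,0,0,0,0,1,0,0,0,0,1,0,0,0,0,1,0,0,0,0,1,0,0,0,0,1,0,0,-0.1,0,1,0,0,-0.13,0,1,0.04,-0.08,-0.05,0,1,0.04,-0.11,0,0,1,0.0195,-0.12,0,0,1,0,-0.1187,0,0,1,0,0,0,0,1,0,0,0,0])

```text
clock: 24.18
position: [0.5962, -0.0933, 0.1541]
ee_rot: [3.14, 0.077, -0.001]
force: [0.3, -0.4, -2.7]
width: 0.544
```

```bash
python3 - <<'E'
from h import *
d=go([.597,-.0922,.0835],2.8)
E
```

```text
t 24.18 pos [ 0.5962 -0.0933  0.1541] yaw 2.81 zax [-0.001 -0.001 -1.   ] F [ 0.3 -0.4 -2.7] w 0.544
shares total [ 0.0022 -0.0029  0.1764] dist 0.071
turn share 0.0001
```

apply_moves(targets=[1,0.002,-0.003,0.08,0,1,0,0,0.07,0,1,0,0,0.025,0,1,0,0,0,0,0.35,0,0,0,0,0,0,0,0,0,0,0,0,0,0,0,0,0,-0.1,0,0,0,0,-0.08,0,0,-0.01,0.11,0,0,0,-0.014,0.13,0,0,0,-0.014,0.13,0,0,0,-0.02,0.13,0,0,0,-0.02,0.13,0,0,0,-0.02,0.0985,0,0,0,0,0,0,-0.095,0,0,0,0,-0.095,0,0,0,0,-0.095,0,0,0,0,-0.095,0,0,0,0,-0.09])

```text
clock: 26.68
position: [0.5723, -0.3847, 0.1566]
ee_rot: [2.898, 1.212, 0.0]
force: [0.2, -0.3, 0.4]
width: 1.0
```

apply_moves(targets=[0,0,0,0,0,0,0,0,0,0])

```text
clock: 26.92
position: [0.5723, -0.3847, 0.1564]
ee_rot: [2.903, 1.2, 0.0]
force: [-0.8, 0.6, 0.3]
width: 1.003
```

```bash
python3 - <<'E'
from h import *
d=go([.572,-.385,.047],45)
s=arm.observe(); print(s['joints'].round(2)); p,r=s['position'],s['ee_rot']
cv2.imwrite('pics/w6.png',eyes.get_image('wrist')[:,:,::-1])
print(wproj([[.6039,-.3863,.09],[.5748,-.4173,.09],[.5383,-.3846,.09],[.5709,-.3524,.09]],p,r).round(1).tolist())
E
```

```text
t 26.93 pos [ 0.5723 -0.3847  0.1564] yaw 44.91 zax [ 0. -0. -1.] F [-0.8  0.6  0.3] w 1.003
shares total [-0.001  -0.      0.2736] dist 0.109
turn share -0.001
[ 0.77  0.64 -0.42  1.45  0.27  1.11 -0.49]
[[346.1, 184.8], [346.5, 238.2], [284.1, 241.6], [282.6, 184.1]]
```

View pics/w6.png

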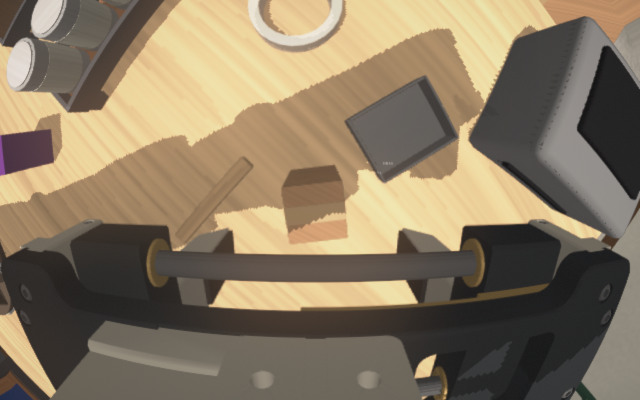

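```bash
python3 - <<'E'
import cv2
im=cv2.imread('pics/w6.png'); cv2.imwrite('pics/w6z.png',cv2.resize(im[150:260,260:370],None,fx=5,fy=5,interpolation=cv2.INTER_CUBIC))
E
```

```text
(no output)
```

View pics/w6z.png

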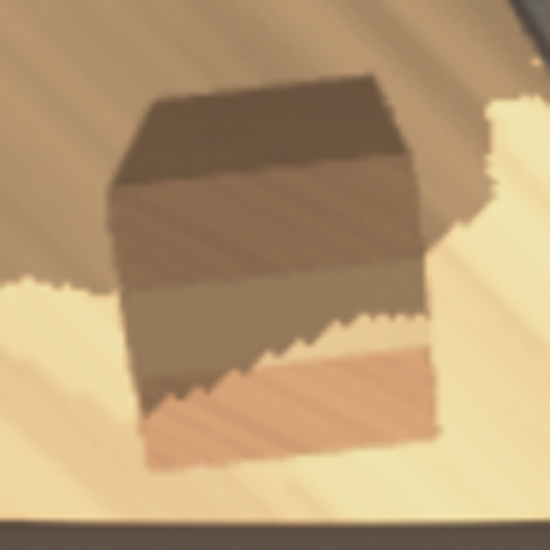

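```bash
python3 - <<'E'
from h import *
s=arm.observe(); p,r=s['position'],s['ee_rot']
c=np.array([(108,187),(411,154),(440,436),(148,470)])/5+[260,150]
X=wcast(c,p,r,.09);print(X.round(4).tolist(),X.mean(0))
for i in range(4):
    e=X[(i+1)%4]-X[i]; print(np.linalg.norm(e).round(4),np.degrees(np.arctan2(e[1],e[0])).round(1))
E
```

```text
[[0.5686, -0.3535, 0.09], [0.604, -0.3819, 0.09], [0.5763, -0.4174, 0.09], [0.5399, -0.389, 0.09]] [ 0.57217335 -0.38548199  0.09      ]
0.0454 -38.8
0.045 -128.0
0.0461 142.0
0.0457 51.1
```

apply_moves(targets=[0,0,0.001,0.05,-0.074,0,0,0,0.1,0,0,0,0,0.09,0,0,0,0,0.043,0,0,0,0,0,0,1,0,0,0,0,1,0,0,0,0,1,0,0,0,0,1,0,0,0,0,1,0,0,0,0,1,0,0,-0.1,0,1,0,0,-0.13,0,1,0,0,-0.13,0,1,0,0,-0.05,0.1,1,0,0,0,0.116,1,0,0,0,0.116,1,0,0,0,0.116,1,0,0,0,0.116,1,0,0,0,0])

```text
clock: 29.35
position: [0.5723, -0.3846, 0.2068]
ee_rot: [-3.141, -0.029, 0.001]
force: [-0.6, 0.6, -2.3]
width: 0.497
```

```bash
python3 - <<'E'
from h import *
d=go([.5635,.081,.2],.7)
cv2.imwrite('pics/w7.png',eyes.get_image('wrist')[:,:,::-1])
E
```

```text
t 29.35 pos [ 0.5723 -0.3846  0.2068] yaw 1.08 zax [-0.001  0.    -1.   ] F [-0.6  0.6 -2.3] w 0.497
shares total [-3.0000e-04 -1.1643e+00  1.7000e-02] dist 0.466
turn share 0.0042
```

View pics/w7.png

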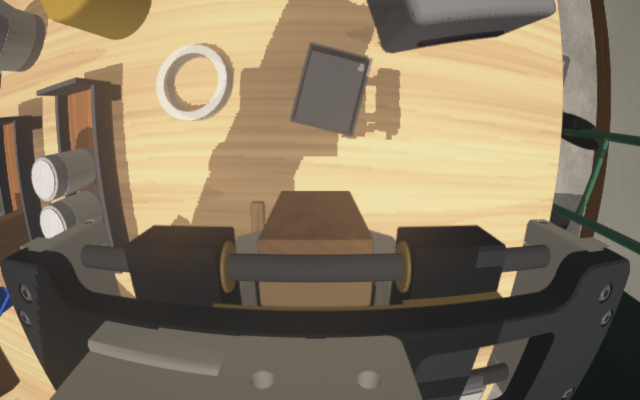

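apply_moves(targets=[1,0,-0.06,0,0.004,1,0,-0.1,0,0,1,0,-0.12,0,0,1,0,-0.12,0,0,1,0,-0.12,0,0,1,0,-0.12,0,0,1,0,-0.12,0,0,1,0,-0.12,0,0,1,0,-0.12,0,0,1,0,-0.1,0,0,1,0,-0.0643,0,0,1,0,0,0,0,1,0,0,0,0])

```text
clock: 31.02
position: [0.5672, 0.0799, 0.207]
ee_rot: [3.141, 0.02, -0.0]
force: [0.5, -0.9, -2.0]
width: 0.502
```

```bash
python3 - <<'E'
from h import *
d=go([.5635,.081,.0835],.7)
E
```

```text
t 31.02 pos [0.5672 0.0799 0.207 ] yaw 0.74 zax [-0.    -0.001 -1.   ] F [ 0.5 -0.9 -2. ] w 0.502
shares total [-0.0092 -0.0032  0.3088] dist 0.124
turn share 0.0004
```

apply_moves(targets=[1,-0.009,-0.003,0.06,0,1,0,0,0.1,0,1,0,0,0.09,0,1,0,0,0.04,0,1,0,0,0.018,0,1,0,0,0,0])

```text
clock: 31.78
position: [0.5642, 0.0817, 0.0846]
ee_rot: [-3.141, -0.017, -0.002]
force: [0.3, 0.7, -1.4]
width: 0.499
```

```bash
python3 - <<'E'
from h import *
d=go([.5635,.081,.0835],.7)
cv2.imwrite('pics/w8.png',eyes.get_image('wrist')[:,:,::-1])
E
```

```text
t 31.77 pos [0.5642 0.0817 0.0846] yaw 0.63 zax [ 0.001  0.    -1.   ] F [ 0.3  0.7 -1.4] w 0.499
shares total [-0.0019  0.0018  0.0026] dist 0.001
turn share -0.0008
```

View pics/w8.png

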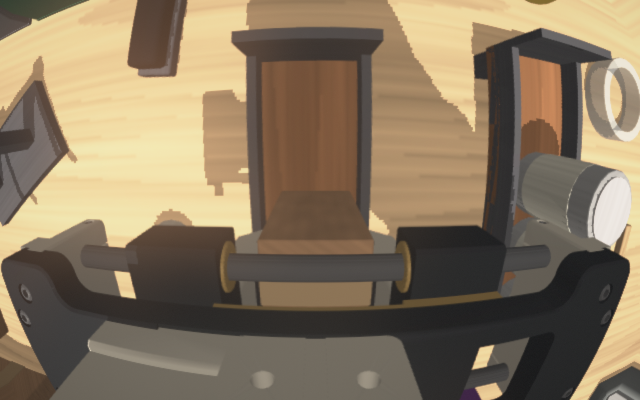

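Carton is aligned in its lane. I'll lower the last millimetre, release, rise, and back off to the front right to clear the cameras.

apply_moves(targets=[1,0,0,0.003,0,1,0,0,0,0,0.35,0,0,0,0,0,0,0,0,0,0,0,0,0,0,0,0,0,-0.1,0,0,0,0,-0.13,0,0,-0.03,0.11,-0.1,0,0,-0.06,0.12,-0.05,0,0,-0.06,0.12,0,0,0,-0.06,0.12,0,0,0,-0.06,0.12,0,0,0,-0.05,0.12,0,0,0,0,0.12,0,0,0,0,0.1,0,0,0,0,0,0,0,0,0,0,0,0])

```text
clock: 33.95
position: [0.4398, -0.2906, 0.2346]
ee_rot: [-3.141, -0.018, 0.0]
force: [-0.1, -0.2, 0.0]
width: 0.999
```

```bash
python3 - <<'E'
from h import *
st()
im=eyes.get_image('top')[:,:,::-1]; cv2.imwrite('pics/top9.png',im)
cv2.imwrite('pics/t9a.png',cv2.resize(im[130:260,265:480],None,fx=3.6,fy=3.6,interpolation=cv2.INTER_CUBIC))
cv2.imwrite('pics/t9b.png',cv2.resize(im[125:305,110:290],None,fx=3.2,fy=3.2,interpolation=cv2.INTER_CUBIC))
im=eyes.get_image('scene')[:,:,::-1]; cv2.imwrite('pics/scene9.png',im)
cv2.imwrite('pics/s9.png',cv2.resize(im[110:310,230:450],None,fx=3,fy=3,interpolation=cv2.INTER_CUBIC))
E
```

```text
t 33.95 pos [ 0.4398 -0.2906  0.2346] yaw 0.66 zax [-0.     0.001 -1.   ] F [-0.1 -0.2  0. ] w 0.999
```

View pics/t9a.png

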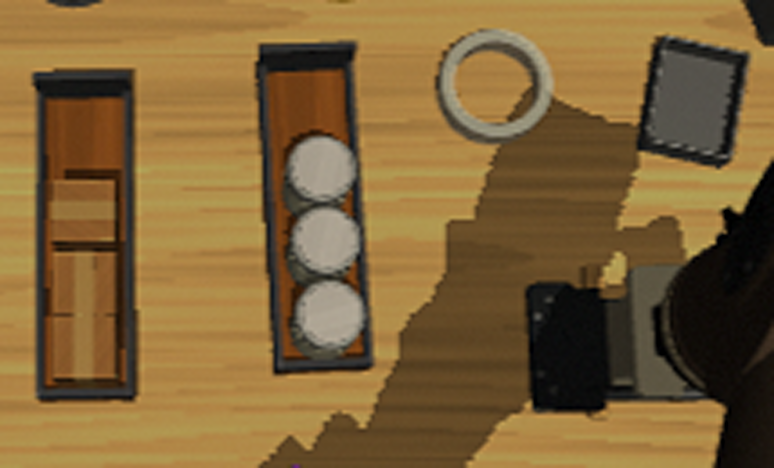

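View pics/t9b.png

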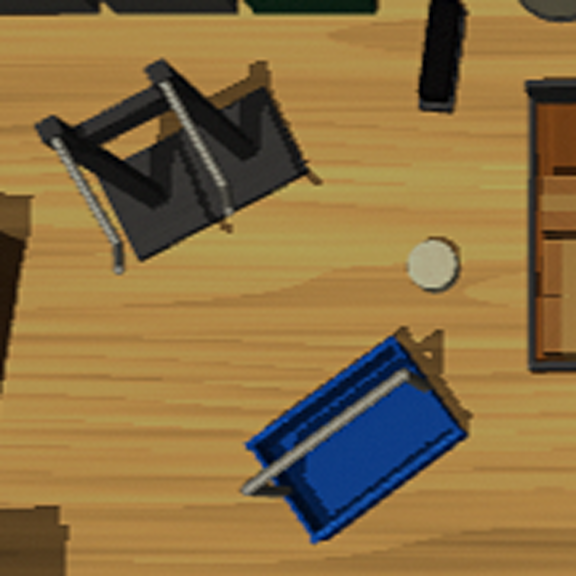

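View pics/s9.png

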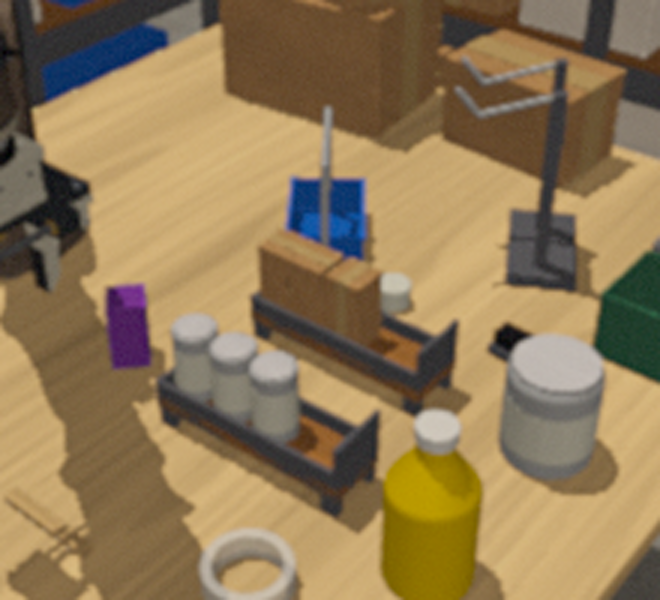

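```bash
cat > b.py <<'E'
from h import *
def basket(rim,bar,f):
    X=cast('top',f(rim),.055); B=cast('top',f(bar),.165)
    e=X[[1,2,3,0]]-X; print('rim',X.mean(0).round(4),np.linalg.norm(e,axis=1).round(4),np.degrees(np.arctan2(e[:,1],e[:,0])).round(1))
    d=B[1]-B[0]; print('bar',B.round(4).tolist(),B.mean(0).round(4),np.linalg.norm(d).round(4),np.degrees(np.arctan2(d[1],d[0])).round(2))
E
python3 - <<'E'
from b import *
f=lambda p:(np.atleast_2d(p).astype(float)+.5)/3.2-.5+[110,125]
basket([(248,442),(395,337),(467,433),(318,541)],[(247,490),(405,375)],f)
P=cast('top',f([(50,126),(158,71)]),.256); T=cast('top',f([(119,268),(228,225)]),.25)
print('posts',P.round(4).tolist(),np.linalg.norm(P[1]-P[0]),'tips',T.round(4).tolist(),np.linalg.norm(T[1]-T[0]))
g=lambda p:(np.atleast_2d(p).astype(float)+.5)/3-.5+[230,110]
print('scene tips', cast('scene',g([(464,63),(460,92)]),.25).round(4).tolist())
print('scene dips', cast('scene',g([(483,82),(481,113)]),.22).round(4).tolist())
print('scene bar top', g([(327,108)]))
E
```

```text
rim [0.379  0.2617 0.055 ] [0.1504 0.1032 0.1512 0.103 ] [ -53.6 -141.8  126.3   37.8]
bar [[0.3332, 0.3224, 0.165], [0.4215, 0.2041, 0.165]] [0.3774 0.2632 0.165 ] 0.1476 -53.25
posts [[0.5971, 0.4591, 0.256], [0.6395, 0.3814, 0.256]] 0.08854360376114843 tips [[0.4913, 0.402, 0.25], [0.5235, 0.3238, 0.25]] 0.08458268265504972
scene tips [[0.4935, 0.3964, 0.25], [0.5345, 0.3255, 0.25]]
scene dips [[0.5097, 0.4191, 0.22], [0.5539, 0.3455, 0.22]]
scene bar top [[338.66666667 145.66666667]]
```

Shelf stock is in single file and upright, at zoom (87,200..350) for cartons and (325,165..315) for tins. Basket hasn't been disturbed. Next I'll look at the stand with the wrist camera.

apply_moves(targets=[0,0,-0.08,-0.08,0,0,-0.01,-0.12,-0.085,0,0,-0.01,-0.125,0,0,0,-0.01,-0.125,0,0,0,-0.01,-0.125,0,0,0,-0.01,-0.125,0,0,0,-0.01,-0.125,0,0,0,-0.01,-0.125,0,0,0,-0.01,-0.125,0,0,0,-0.01,-0.125,0,0,0,0,-0.125,0,0,0,0,-0.125,0,0,0,0,-0.1,0,0,0,0,0,0,-0.1,0,0,0,0,-0.1,0,0,0,0,-0.1,0,0,0,0,0,0,0,0,0,0])

```text
clock: 36.3
position: [0.3964, 0.3283, 0.3008]
ee_rot: [3.051, 0.746, 0.0]
force: [0.9, 0.3, -0.0]
width: 1.001
```

```bash
python3 - <<'E'
from h import *
s=st(); print(s['joints'].round(2))
cv2.imwrite('pics/w10.png',eyes.get_image('wrist')[:,:,::-1])
np.savez('w10.npz',p=s['position'],r=s['ee_rot'])
st()
E
```

```text
t 36.3 pos [0.3964 0.3283 0.3008] yaw 27.49 zax [ 0. -0. -1.] F [ 0.9  0.3 -0. ] w 1.001
[-0.16  0.3  -0.81  1.68  0.23  1.26 -2.11]
t 36.35 pos [0.3966 0.3282 0.3008] yaw 27.5 zax [ 0. -0. -1.] F [ 0.5 -0.1  0.3] w 1.0
```

View pics/w10.png

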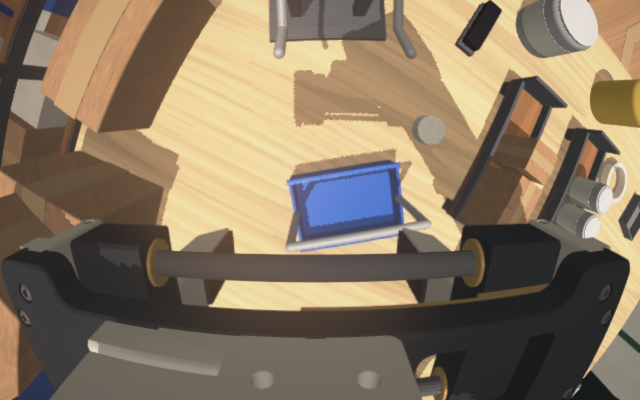

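```bash
python3 - <<'E'
from h import *
d=np.load('w10.npz');p,r=d['p'],d['r']
B=wcast([(292,247),(424,225)],p,r,.165);print(B.round(4).tolist(),B.mean(0).round(4),np.linalg.norm(B[1]-B[0]))
X=wcast([(290,181),(398,163),(404,222)],p,r,.055);print(X.round(4).tolist())
im=cv2.imread('pics/w10.png');cv2.imwrite('pics/w10a.png',cv2.resize(im[0:90,250:440],None,fx=4.2,fy=4.2,interpolation=cv2.INTER_CUBIC))
im=eyes.get_image('top')[:,:,::-1]
cv2.imwrite('pics/t10.png',cv2.resize(im[125:305,110:290],None,fx=3.2,fy=3.2,interpolation=cv2.INTER_CUBIC))
E
```

```text
[[0.3344, 0.3225, 0.165], [0.4184, 0.2105, 0.165]] [0.3764 0.2665 0.165 ] 0.14001979163729647
[[0.373, 0.3533, 0.055], [0.4623, 0.2362, 0.055], [0.3947, 0.1851, 0.055]]
```

View pics/t10.png

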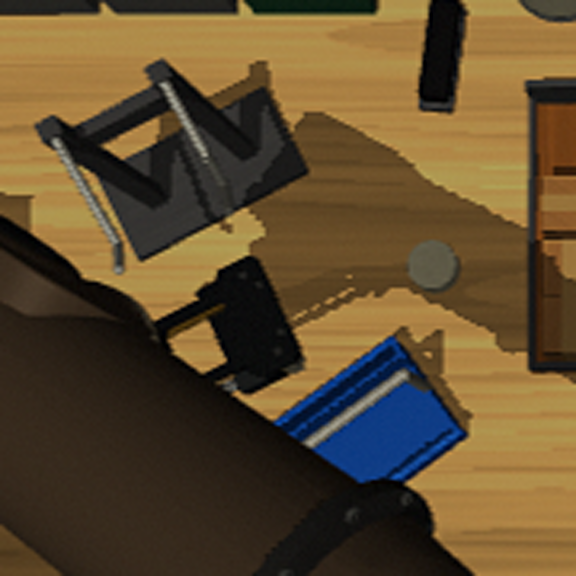

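View pics/w10a.png

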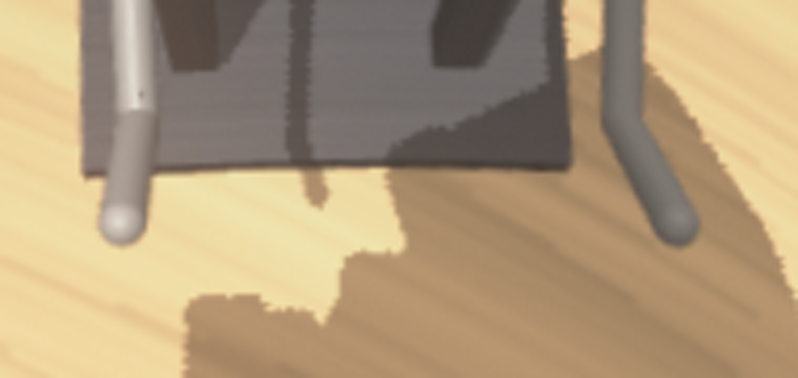

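```bash
python3 - <<'E'
from h import *
d=np.load('w10.npz');p,r=d['p'],d['r']
f=lambda q:(np.array(q,float)+.5)/4.2-.5+[250,0]
for n,q,z in [('tips',[(122,224),(678,224)],.25),('dips',[(136,110),(622,122)],.22),('base',[(85,172),(570,165)],.01)]:
    X=wcast(f(q),p,r,z); e=X[1]-X[0]; print(n,X.round(4).tolist(),X.mean(0).round(4),np.linalg.norm(e).round(4),'heading',np.degrees(np.arctan2(e[1],e[0])).round(2))
E
```

```text
tips [[0.488, 0.4031, 0.25], [0.5324, 0.3238, 0.25]] [0.5102 0.3635 0.25  ] 0.0909 heading -60.72
dips [[0.5138, 0.4178, 0.22], [0.5561, 0.3373, 0.22]] [0.535  0.3776 0.22  ] 0.0909 heading -62.29
base [[0.5366, 0.4745, 0.01], [0.6189, 0.3273, 0.01]] [0.5778 0.4009 0.01  ] 0.1686 heading -60.8
```

apply_moves(targets=[0,0,0,0,0.1,0,0,0,0,0.114,0,0,0,0,0.114,0,0,0,0,0.114,0,0,0,0,0.114,0,0,0,0,0.114,0,0,0,0,0.114,0,0,0,0,0.113,0,0.05,0.07,0,0,0,0.052,0.065,0,0,0,0,0,0.1,0,0,0,0,0.1,0,0,0,0,0,0,0,0,0,0,0])

```text
clock: 38.15
position: [0.4084, 0.2528, 0.2039]
ee_rot: [3.008, -0.703, -0.025]
force: [0.7, 0.8, 0.4]
width: 0.998
```

```bash
python3 - <<'E'
from h import *
d=go([.3778,.2632,.144],-53.3)
s=arm.observe(); print(s['joints'].round(2))
cv2.imwrite('pics/w11.png',eyes.get_image('wrist')[:,:,::-1])
E
```

```text
t 38.15 pos [0.4084 0.2528 0.2039] yaw -26.32 zax [-0.028 -0.048 -0.998] F [0.7 0.8 0.4] w 0.998
shares total [-0.0795  0.0023  0.1503] dist 0.068
turn share 0.2997
[-0.97  0.25  0.36  1.93 -0.08  1.03 -2.61]
```

View pics/w11.png

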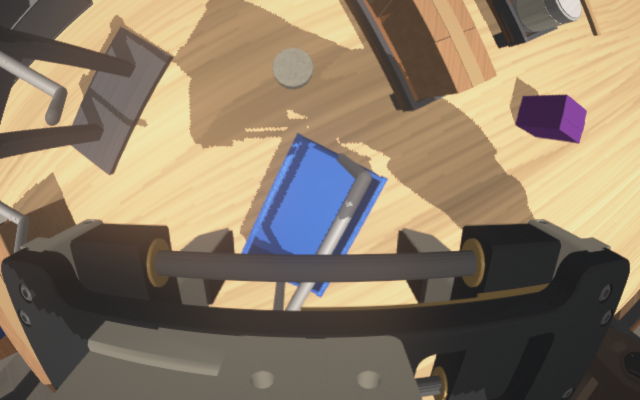

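The last joint was running into its limit (j7 = -2.61), so I'll take the half-turn equivalent, yaw about +126.7.

apply_moves(targets=[0,0,0,-0.1,0,0,0,0,-0.08,0,0,0,0,0,-0.1,0,0,0,0,-0.115,0,0,0,0,-0.115,0,0,0,0,-0.115,0,0,0,0,-0.115,0,0,0,0,-0.115,0,0,0,0,-0.115,0,0,0,0,-0.115,0,0,0,0,-0.115,0,0,0,0,-0.115,0,0,0,0,-0.115,0,0,0,0,-0.115,0,0,0,0,-0.115,0,0,0,0,-0.115,0,0,0,0,-0.1,0,0,0,0,0])

```text
clock: 40.45
position: [0.4105, 0.2561, 0.2759]
ee_rot: [-1.42, -2.798, 0.085]
force: [0.4, -0.7, 0.1]
width: 1.0
```

```bash
python3 - <<'E'
from h import *
d=go([.3778,.2632,.144],126.7)
s=arm.observe(); print(s['joints'].round(2))
E
```

```text
t 40.45 pos [0.4105 0.2561 0.2759] yaw 126.21 zax [-0.027 -0.047 -0.999] F [ 0.4 -0.7  0.1] w 1.0
shares total [ 0.0699 -0.0391  0.3306] dist 0.136
turn share -0.0054
[-0.71  0.19  0.03  1.8   0.02  1.2  -0.05]
```

apply_moves(targets=[0,0.025,-0.013,0.05,-0.005,0,0.025,-0.013,0.06,0,0,0.02,-0.013,0.06,0,0,0,0,0,0,0,0,0,0,0])

```text
clock: 41.08
position: [0.3797, 0.266, 0.208]
ee_rot: [-1.41, -2.803, 0.086]
force: [0.3, 1.0, -0.3]
width: 0.996
```

```bash
python3 - <<'E'
from h import *
d=go([.3778,.2632,.144],126.7)
s=arm.observe()
cv2.imwrite('pics/w12.png',eyes.get_image('wrist')[:,:,::-1])
print(wproj([[.3332,.3224,.165],[.4215,.2041,.165]],s['position'],s['ee_rot']).round(0))
im=eyes.get_image('top')[:,:,::-1]
cv2.imwrite('pics/t12.png',cv2.resize(im[125:305,110:290],None,fx=3.2,fy=3.2,interpolation=cv2.INTER_CUBIC))
E
```

```text
t 41.08 pos [0.3797 0.266  0.208 ] yaw 126.63 zax [-0.027 -0.048 -0.998] F [ 0.3  1.  -0.3] w 0.996
shares total [6.000e-04 1.000e-04 1.603e-01] dist 0.064
turn share -0.0008
[[313. 112.]
 [314. 310.]]
```

View pics/w12.png

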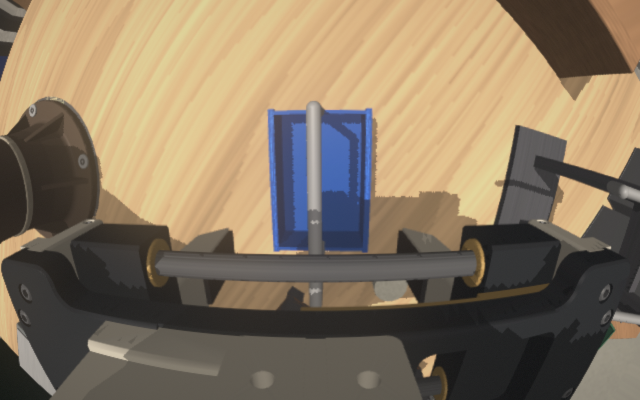

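View pics/t12.png

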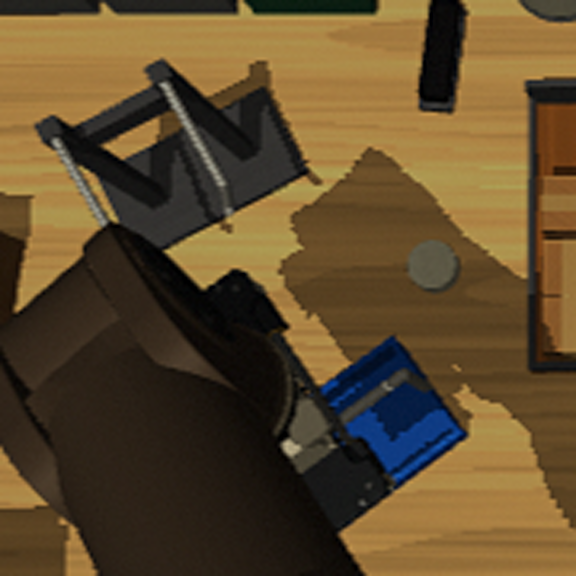

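The bar runs straight along the tool's x axis, at column 314 in the wrist view, and the basket is still in place. Descending to grip.

apply_moves(targets=[0,0,0,0.08,0,0,0,0,0.06,0,0,0,0,0.02,0,0,0,0,0,0,1,0,0,0,0,1,0,0,0,0,1,0,0,0,0,1,0,0,0,0,1,0,0,0,0,1,0,0,0,0,1,0,0,0,0,1,0,0,0,0], grip_force=40)

```text
clock: 42.68
position: [0.3768, 0.2625, 0.1428]
ee_rot: [-1.406, -2.803, 0.089]
force: [0.0, -0.3, -0.4]
width: 0.177
```

```bash
python3 - <<'E'
from h import *
s=st(); d=go(s['position']+[0,0,.14])
E
```

```text
t 42.67 pos [0.3768 0.2625 0.1428] yaw 126.75 zax [-0.029 -0.049 -0.998] F [ 0.  -0.3 -0.4] w 0.177
t 42.67 pos [0.3768 0.2625 0.1428] yaw 126.75 zax [-0.029 -0.049 -0.998] F [ 0.  -0.3 -0.4] w 0.177
shares total [-0.0076 -0.0183 -0.3494] dist 0.14
```

apply_moves(targets=[1,0,0,0,0,1,0,0,0,0,1,0,0,0,0])

```text
clock: 43.05
position: [0.3769, 0.2625, 0.1428]
ee_rot: [-1.407, -2.803, 0.088]
force: [0.6, 0.3, -1.3]
width: 0.093
```

apply_moves(targets=[1,0,0,0,0,1,0,0,0,0])

```text
clock: 43.3
position: [0.3768, 0.2625, 0.1428]
ee_rot: [-1.406, -2.803, 0.089]
force: [1.4, -0.3, -2.8]
width: 0.092
```

apply_moves(targets=[1,-0.0005,-0.001,-0.02,0,1,-0.0011,-0.0025,-0.05,0,1,-0.0015,-0.0035,-0.07,0,1,-0.0017,-0.004,-0.08,0,1,-0.0017,-0.004,-0.08,0,1,-0.001,-0.0025,-0.05,0,1,0,0,0,0,1,0,0,0,0])

```text
clock: 44.3
position: [0.3766, 0.2624, 0.2823]
ee_rot: [-1.406, -2.803, 0.09]
force: [-0.5, -0.4, -3.8]
width: 0.089
```

```bash
python3 - <<'E'
from h import *
s=st(); print(s['joints'].round(2))
cv2.imwrite('pics/w13.png',eyes.get_image('wrist')[:,:,::-1])
im=eyes.get_image('scene')[:,:,::-1]
cv2.imwrite('pics/s13.png',cv2.resize(im[60:260,230:470],None,fx=3,fy=3,interpolation=cv2.INTER_CUBIC))
E
```

```text
t 44.3 pos [0.3766 0.2624 0.2823] yaw 126.75 zax [-0.03  -0.049 -0.998] F [-0.5 -0.4 -3.8] w 0.089
[-0.75  0.15  0.01  1.83  0.02  1.21 -0.1 ]
```

View pics/w13.png

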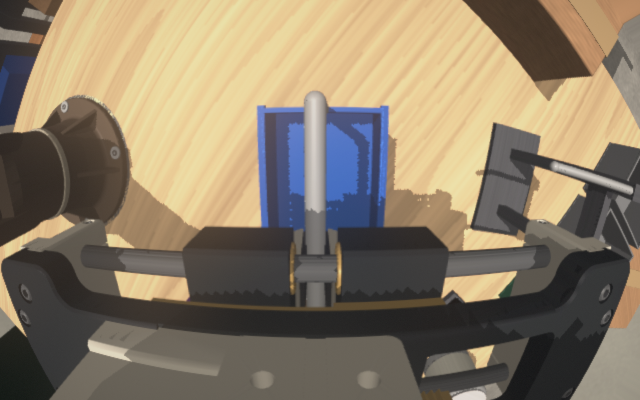

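View pics/s13.png

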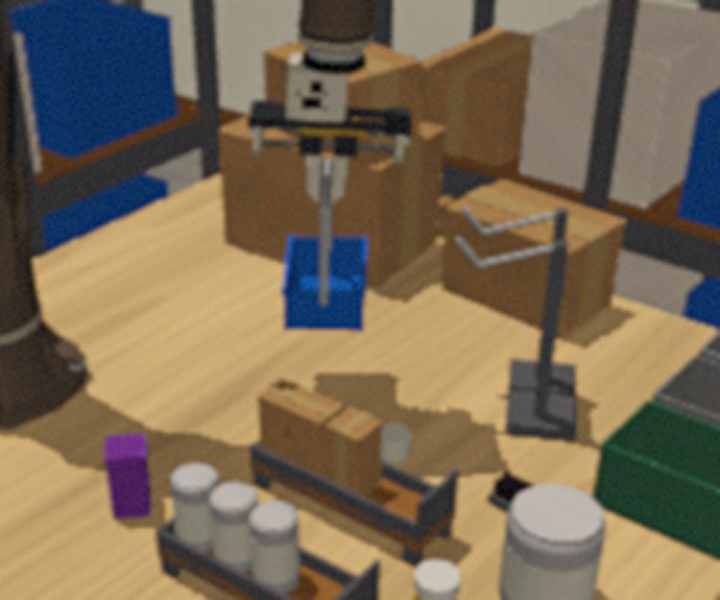

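apply_moves(targets=[1,0,0,0,0.03,1,0,0,0,0.035,1,0,0,0,0.023,1,0.02,0,0,0,1,0.025,0,0,0,1,0.015,0,0,0,1,0,0,0,0,1,0,0,0,0])

```text
clock: 45.4
position: [0.3656, 0.2836, 0.2824]
ee_rot: [1.599, 2.703, -0.089]
force: [0.1, -1.2, -2.8]
width: 0.094
```

```bash
python3 - <<'E'
from h import *
d=go([.5345,.377,.278],118.8)
cv2.imwrite('pics/w14.png',eyes.get_image('wrist')[:,:,::-1])
s=arm.observe(); np.savez('w14.npz',p=s['position'],r=s['ee_rot'])
E
```

```text
t 45.4 pos [0.3656 0.2836 0.2824] yaw 118.84 zax [-0.029 -0.049 -0.998] F [ 0.1 -1.2 -2.8] w 0.094
shares total [ 0.0012  0.4825 -0.0127] dist 0.193
turn share 0.0004
```

View pics/w14.png

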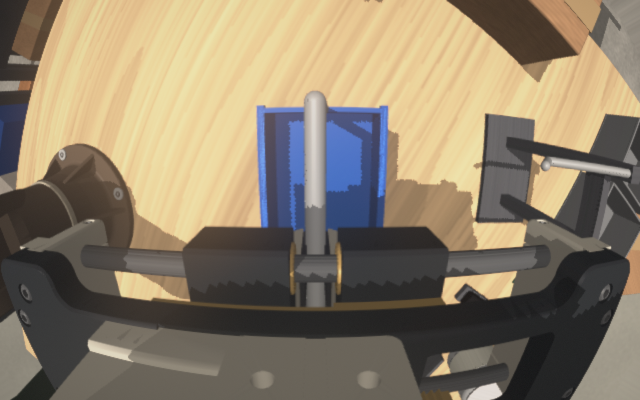

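apply_moves(targets=[1,0,0.03,-0.001,0,1,0,0.06,-0.002,0,1,0,0.07,-0.002,0,1,0,0.07,-0.002,0,1,0,0.05,-0.001,0,1,0,0.02,0,0,1,0,0,0,0,1,0,0,0,0])

```text
clock: 46.45
position: [0.4701, 0.3413, 0.2798]
ee_rot: [-1.598, -2.703, 0.089]
force: [-0.3, -0.4, -2.5]
width: 0.093
```

```bash
python3 - <<'E'
from h import *
d=go([.5345,.377,.278],118.8)
s=arm.observe(); p,r=s['position'],s['ee_rot']
im=eyes.get_image('wrist')[:,:,::-1].copy()
for u in wproj([[.488,.4031,.25],[.5324,.3238,.25],[.5138,.4178,.22],[.5561,.3373,.22]],p,r): print(u.round(0)); cv2.circle(im,tuple(int(a) for a in u),3,(0,0,255),1)
cv2.imwrite('pics/w15.png',im)
im=eyes.get_image('top')[:,:,::-1]
cv2.imwrite('pics/t15.png',cv2.resize(im[125:305,110:290],None,fx=3.2,fy=3.2,interpolation=cv2.INTER_CUBIC))
im=eyes.get_image('scene')[:,:,::-1]
cv2.imwrite('pics/s15.png',cv2.resize(im[60:260,280:470],None,fx=3,fy=3,interpolation=cv2.INTER_CUBIC))
E
```

```text
t 46.45 pos [0.4701 0.3413 0.2798] yaw 118.85 zax [-0.029 -0.049 -0.998] F [-0.3 -0.4 -2.5] w 0.093
shares total [ 0.0006  0.1839 -0.0046] dist 0.074
turn share 0.0005
[392. 157.]
[383. 287.]
[424. 152.]
[410. 266.]
```

View pics/w15.png

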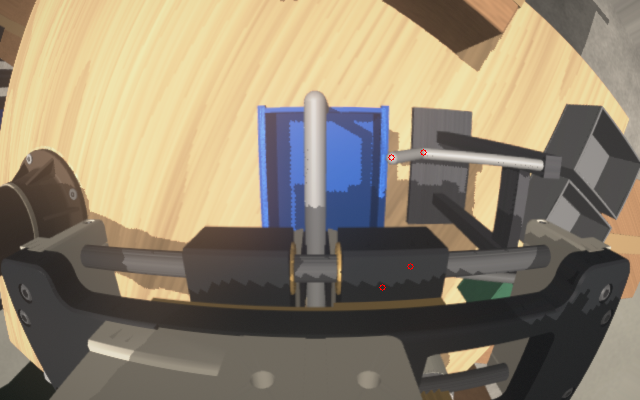

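View pics/t15.png

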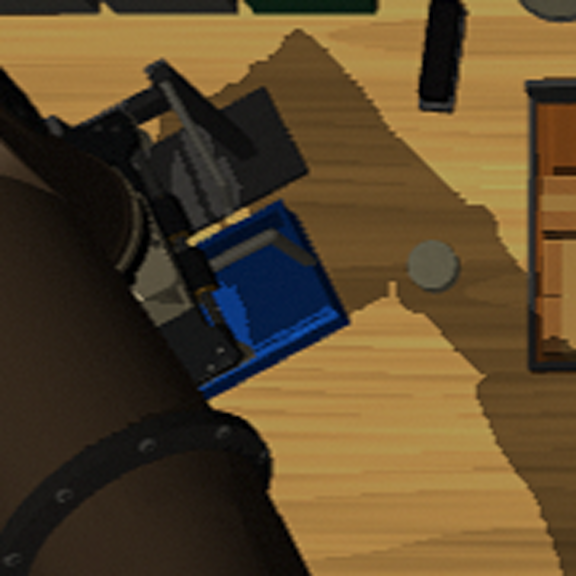

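View pics/s15.png

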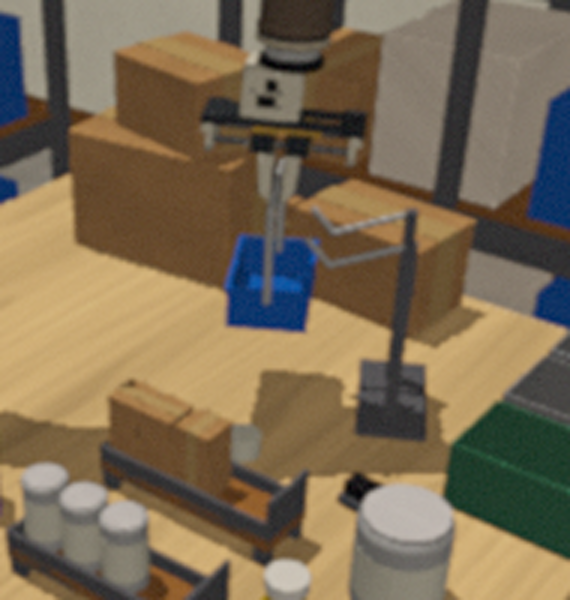

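The projected tip and dip fall on the prong at (392,157) and (424,152), so the stand fix is good. Advancing over the seat.

apply_moves(targets=[1,0,0.02,0,0,1,0,0.035,-0.001,0,1,0,0.045,-0.001,0,1,0,0.04,-0.001,0,1,0,0.03,-0.001,0,1,0,0.014,0,0,1,0,0,0,0,1,0,0,0,0])

```text
clock: 47.6
position: [0.5348, 0.3769, 0.2778]
ee_rot: [-1.598, -2.703, 0.089]
force: [0.4, 0.6, -1.8]
width: 0.093
```

```bash
python3 - <<'E'
from h import *
d=go([.5345,.377,.215],118.8)
s=arm.observe(); p,r=s['position'],s['ee_rot']
im=eyes.get_image('wrist')[:,:,::-1].copy()
cv2.imwrite('pics/w16.png',im)
im=eyes.get_image('scene')[:,:,::-1]
cv2.imwrite('pics/s16.png',cv2.resize(im[60:260,280:470],None,fx=3,fy=3,interpolation=cv2.INTER_CUBIC))
E
```

```text
t 47.6 pos [0.5348 0.3769 0.2778] yaw 118.84 zax [-0.029 -0.049 -0.998] F [ 0.4  0.6 -1.8] w 0.093
shares total [0.0051 0.0071 0.1567] dist 0.063
turn share 0.0005
```

View pics/w16.png

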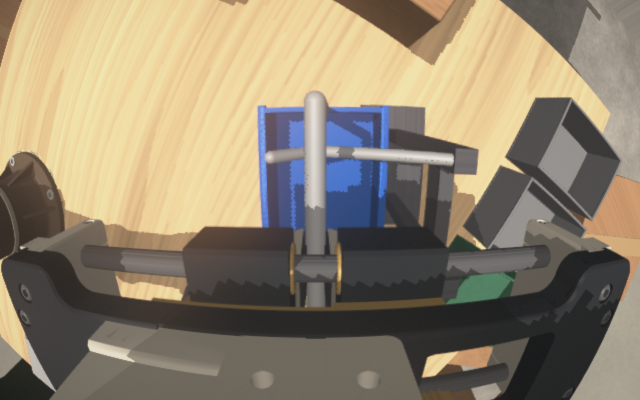

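View pics/s16.png

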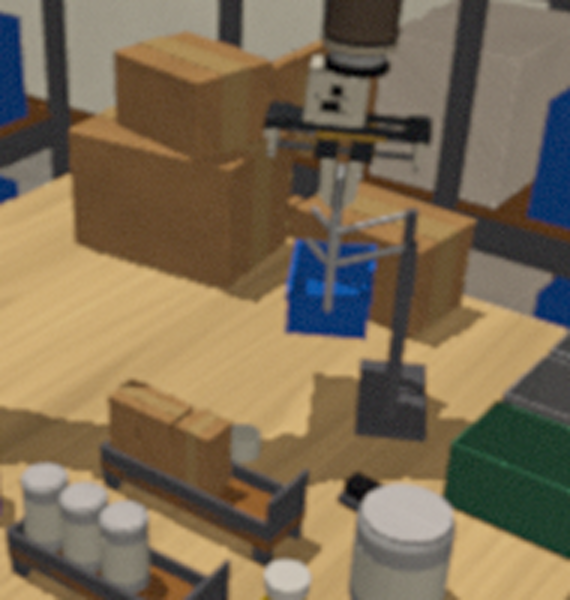

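apply_moves(targets=[1,0.001,0.002,0.03,0,1,0.002,0.002,0.05,0,1,0.001,0.002,0.045,0,1,0.001,0.001,0.025,0,1,0,0,0,0,1,0,0,0,0])

```text
clock: 48.45
position: [0.5352, 0.3775, 0.2183]
ee_rot: [1.599, 2.703, -0.087]
force: [0.4, 0.1, -2.5]
width: 0.097
```

apply_moves(targets=[1,0,0,0.005,0,1,0,0,0,0])

```text
clock: 48.7
position: [0.5349, 0.3771, 0.2159]
ee_rot: [1.599, 2.703, -0.088]
force: [0.5, -0.2, -3.0]
width: 0.093
```

apply_moves(targets=[1,0,0,0.004,0,1,0,0,0,0])

```text
clock: 48.95
position: [0.5348, 0.377, 0.214]
ee_rot: [-1.599, -2.703, 0.089]
force: [-0.2, 0.0, -2.9]
width: 0.096
```

apply_moves(targets=[1,0,0,0.004,0,1,0,0,0,0])

```text
clock: 49.2
position: [0.5353, 0.3773, 0.213]
ee_rot: [1.599, 2.702, -0.086]
force: [1.2, 0.3, 0.8]
width: 0.098
```

apply_moves(targets=[1,0,0,0.003,0,1,0,0,0,0])

```text
clock: 49.45
position: [0.5354, 0.3773, 0.2128]
ee_rot: [1.598, 2.702, -0.085]
force: [-0.8, -0.8, 8.0]
width: 0.095
```

apply_moves(targets=[1,0,0,-0.002,0,0.85,0,0,0,0,0.7,0,0,0,0,0.6,0,0,0,0,0.6,0,0,0,0,0.6,0,0,0,0,0.6,0,0,0,0])

```text
clock: 50.32
position: [0.5348, 0.3769, 0.212]
ee_rot: [-1.599, -2.703, 0.089]
force: [-0.8, 0.2, -0.7]
width: 0.401
```

```bash
python3 - <<'E'
from h import *
s=st(); d=go(s['position']+[0,0,.1])
cv2.imwrite('pics/w17.png',eyes.get_image('wrist')[:,:,::-1])
im=eyes.get_image('scene')[:,:,::-1]
cv2.imwrite('pics/s17.png',cv2.resize(im[60:260,280:470],None,fx=3,fy=3,interpolation=cv2.INTER_CUBIC))
E
```

```text
t 50.33 pos [0.5348 0.3769 0.212 ] yaw 118.83 zax [-0.029 -0.049 -0.998] F [-0.8  0.2 -0.7] w 0.401
t 50.33 pos [0.5348 0.3769 0.212 ] yaw 118.83 zax [-0.029 -0.049 -0.998] F [-0.8  0.2 -0.7] w 0.401
shares total [-0.0072 -0.0122 -0.2496] dist 0.1
```

View pics/w17.png

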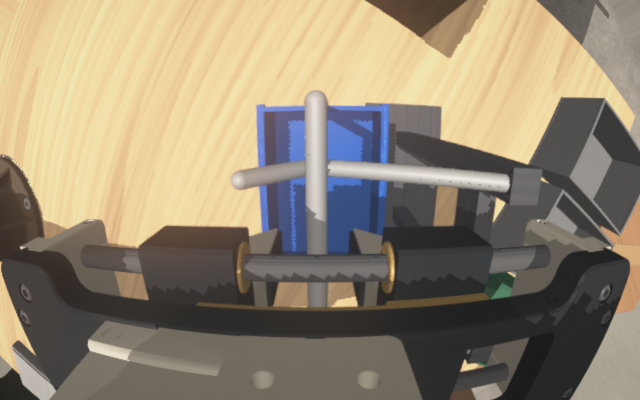

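View pics/s17.png

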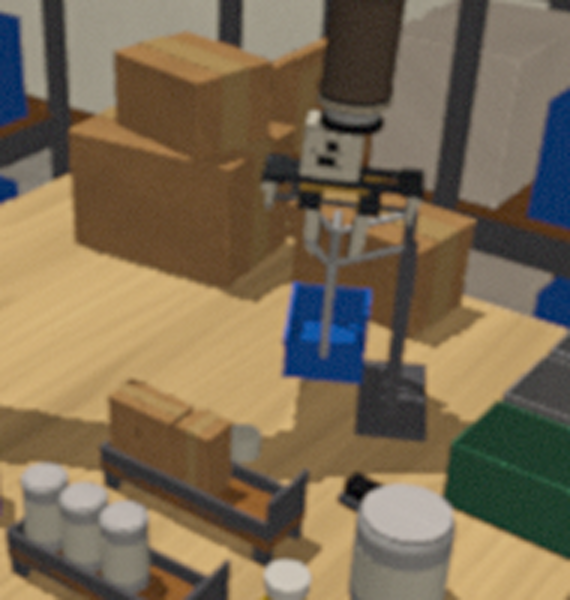

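apply_moves(targets=[0.6,-0.0006,-0.001,-0.02,0,0.6,-0.0012,-0.002,-0.04,0,0.6,-0.002,-0.0035,-0.07,0,0.6,-0.002,-0.0035,-0.07,0,0.6,-0.002,-0.0035,-0.07,0,0.6,0,-0.08,0,0,0.6,0,-0.12,0,0,0.6,0,-0.12,0,0,0.6,0,-0.12,0,0,0.6,0,-0.05,0,0,0.6,0,0,0,0,0.6,0,0,0,0])

```text
clock: 51.92
position: [0.3639, 0.2831, 0.3305]
ee_rot: [1.599, 2.702, -0.086]
force: [-0.5, 0.4, -0.2]
width: 0.404
```

```bash
python3 - <<'E'
from h import *
s=st()
im=eyes.get_image('scene')[:,:,::-1]
cv2.imwrite('pics/s18.png',cv2.resize(im[80:280,230:450],None,fx=3,fy=3,interpolation=cv2.INTER_CUBIC))
im=eyes.get_image('top')[:,:,::-1]
cv2.imwrite('pics/t18.png',cv2.resize(im[120:290,110:480],None,fx=2.1,fy=2.1,interpolation=cv2.INTER_CUBIC))
E
```

```text
t 51.92 pos [0.3639 0.2831 0.3305] yaw 118.82 zax [-0.028 -0.048 -0.998] F [-0.5  0.4 -0.2] w 0.404
```

View pics/s18.png

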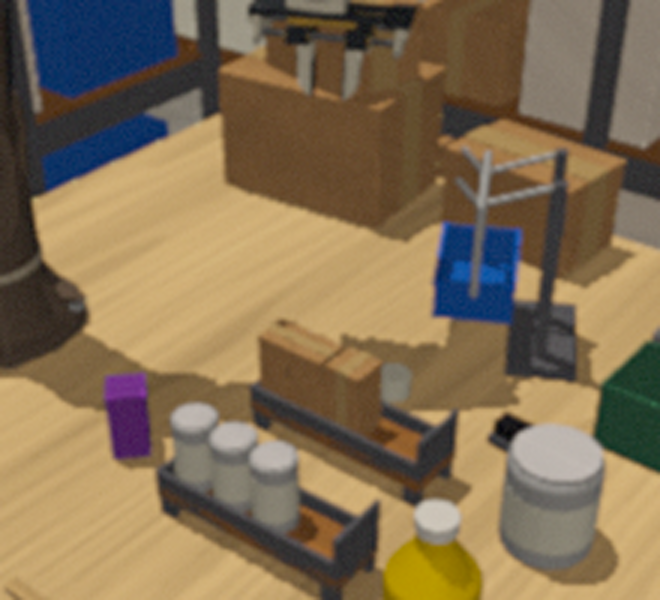

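View pics/t18.png

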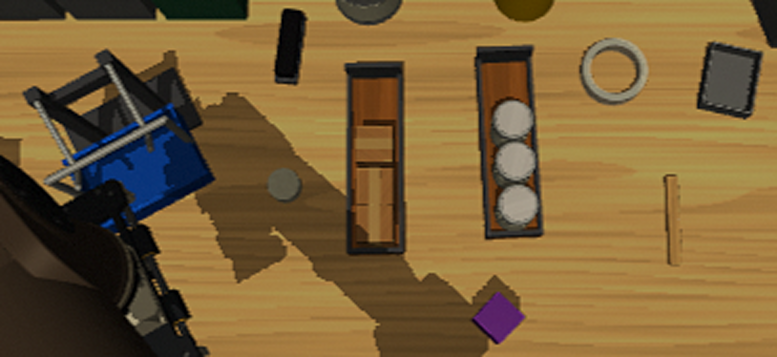

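The basket hangs across both prongs. I'll wait and check that it has settled.

apply_moves(targets=[0.6,0,-0.05,0,0,0.6,0,-0.05,0,0,0.6,0,0,0,0,0.6,0,0,0,0,0.6,0,0,0,0,0.6,0,0,0,0,0.6,0,0,0,0,0.6,0,0,0,0,0.6,0,0,0,0,0.6,0,0,0,0,0.6,0,0,0,0,0.6,0,0,0,0,0.6,0,0,0,0,0.6,0,0,0,0,0.6,0,0,0,0,0.6,0,0,0,0,0.6,0,0,0,0,0.6,0,0,0,0,0.6,0,0,0,0,0.6,0,0,0,0])

```text
clock: 54.52
position: [0.328, 0.2635, 0.3317]
ee_rot: [-1.599, -2.703, 0.089]
force: [0.1, 0.2, -1.1]
width: 0.399
```

```bash
python3 - <<'E'
from h import *
prev=None
for i in range(8):
    im=eyes.get_image('scene')[120:200,360:450].astype(int)
    m=(im[:,:,2]>im[:,:,0]+60)&(im[:,:,2]>80); ys,xs=np.nonzero(m); print(len(xs),xs.mean().round(2),ys.mean().round(2))
s=st(); print(abs(s['dq']).max())
cv2.imwrite('pics/s19.png',cv2.resize(eyes.get_image('scene')[80:280,230:450,::-1],None,fx=3,fy=3,interpolation=cv2.INTER_CUBIC))
E
```

```text
683 28.78 50.87
685 28.76 50.85
683 28.76 50.89
681 28.78 50.9
682 28.78 50.89
682 28.78 50.89
681 28.78 50.91
682 28.78 50.88
t 54.92 pos [0.328  0.2635 0.3317] yaw 118.84 zax [-0.029 -0.049 -0.998] F [ 0.6  0.4 -0.8] w 0.397
0.0025968312205219895
```

View pics/s19.png

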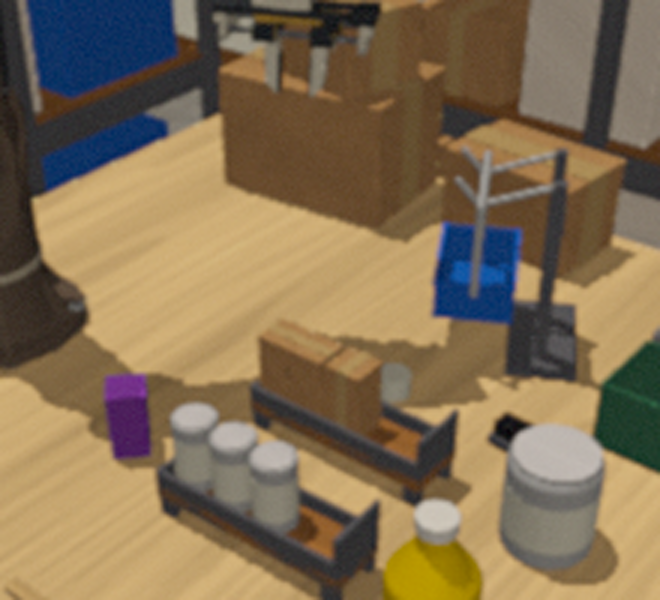

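The basket is still (blob centre steady to 0.03 px), hangs clear of the table and base, and the shelf is unchanged. Handing in.

```bash
python3 - <<'E'
from cell import arm
print(arm.sign_off(), arm.observe()['clock'])
E
```

```text
the job is handed in; nothing more can be done
the job is handed in; nothing more can be done
```

The job is done and handed in at about 55 s of the 200 s allowed.

**Shelf:**
- **Carton lane:** I brought the two older cartons forward, the first until I felt the front lip and the second until it touched the first. The one new carton from the bench stands about 4 mm behind them.
- **Tin lane:** I brought the one older tin up against the lip. The two new tins stand behind it with gaps of about 3 mm.

**Basket:** I hung it by its handle across both prongs.

**Last checks:**
- The scene and top views show all six items upright and in single file.
- The basket hangs clear, and over eight successive pictures it moved by no more than about 0.06 px.
- The gripper is well away from everything.
- The purple box and the bystanders were not touched, and in the views they look unmoved. The parts tray and ruler were last checked in the top view before the final wait.

**What went wrong:** While turning towards the basket, the last joint ran into its limit. That left the tool tilted by about 3° for the rest of the job. I took the opposite turn and gripped the bar with the tilt still there, and the basket still hung level. I saw no sign of the basket being knocked aside.

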